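# Put the pepper mill back in the cruet tray and reset its grind

### The arm

A 6-joint arm with a two-finger parallel gripper is mounted at the origin on a cart in front of the work surface, level with it; the furniture and walls round the work are solid. World frame = base frame: x ahead of the robot, y to its left, z up, the work surface at z = 0. Lengths are in m, angles in rad, forces in N, time in s.
With the tool pointing down it reaches from about 0.425 to 1.125 m from the base axis. Payload 14.9 kg.
Tool frame: the origin (TCP) lies at the very end of the fingers, on their centre line; the grasp point (between the pads) lies manip.pinch_z behind it (manip.pinch_z is the distance from the TCP to the grasp point, in m); z points along the fingers, y is the line along which they close (so a half turn about z gives the same grasp; the last joint's range is limited). The gripper opens to 91 mm and grips with 3 to 60 N. Pads are 32 mm wide; open, the fingers measure 118 mm over their backs; the gripper's body (76 mm by 178 mm) begins 60 mm behind the grasp point.
Start: joints at [-1.142, 0.379, 1.734, -0, 1.028, -0.033], TCP at [0.312, -0.627, 0.214] pointing down, gripper open.
Joint ranges: [-2.77, 2.77], [-0.74, 2.19], [0, 2.66], [-1.06, 4.2], [0.31, 2.87], [-3.08, 3.08]. Speed limits (rad/s): [1.89, 1.89, 2.39, 3.14, 3.14, 3.14].

### API

Orientations are given as [roll, pitch, yaw] about the fixed x, y, z axes, in that order (R = Rz(yaw) Ry(pitch) Rx(roll)).
In Python, from bench import readout, imaging, workorder, manip gives the robot as it stands.
- The arm moves only by the tool send_rows, never from a script. Its argument "steps" is a list of rows, each an object with "translation": the shift along the tool's x, y, z in cm, a list of three; "delta_rot": the turn, a rotation vector about the tool's x, y, z in rad, a list of three; "hand": the finger opening in cm, from 0 to 9.12. A call has 1 to 5 rows; each row shifts and turns the commanded pose from where the row before left it, along the tool's axes as they then stand; what a row does not reach is not made up. A row lasts 1/12 s, in which the tool goes at most 41.7 mm and 7.16 degrees, less where a joint would pass 70% of its speed; a pose out of reach is approached as far as the arm can. A call is refused whole if a number of a shift passes 4.17 or a number of a turn 0.125, either way. A call with a gripper value outside its range is refused whole. The fingers move at their own pace and stop on an object; "force" is the grip in N (left out, the last holds). Time passes only in rows, so rows that do not move let the fingers close. It gives the time, the measured TCP pose, the force, the opening and the grip force at its end, in the units of the state.
- readout.state(): the state, without advancing time (a new reading comes with each control period).
- imaging.capture(name): name is "scene" or "top"; returns the picture (480x640x3 uint8, red, green, blue); there is no depth.
- imaging.camera_model(name): a dict with "fx", "fy", "cx", "cy" (pixels), "origin" and "attitude" of the camera in the world. Camera axes: x right, y down, z forward; pixel columns grow to the right and rows downward; lengths in m; the calibration is good to about 2 mm. A picture is of the moment at which its call begins. camera_model takes no time and is no camera call.
- workorder.job_done(): hands the job in; it is judged then, once.
Trained networks look in the newest picture that a camera, given by its name, has taken for a name from the list of things; names that differ only in an ending like _2 or _b are one class to them, and where a whole thing is asked for, a point or a joint stands for the part that bears it (a point fixed in the world has none). Each returns a list of dicts, best first, with "p" (0 to 1); they miss things now and then, are a little off and sometimes report something else, mostly with a low value. They report only what shows in the picture. A call takes as long as a camera call. They do not tell look-alikes from the thing itself.
- imaging.trace(camera, name): "region" (480x640 bool, what is visible of it).
- imaging.place_of(camera, name): "centre" ([x, y, z] in m, in world coordinates, good to about 4 mm: a listed point, or the origin of a listed thing).
The state is a dict: "time": time; "joint_positions": joint angles; "qd": joint speeds; "tau": joint torques, N m; "tool_pos": TCP position; "eef_rot": TCP orientation; "force": force on the tool from outside, world axes, zero at the start; "ft_torque": the same for the moment, N m; "grip_width": finger opening in m; "grasp_force": force on a finger pad.
Only numpy, scipy, OpenCV 4.12 (cv2) and the standard library are available. Lean on these libraries where they do the work, as an engineer would, in place of code of your own. Each camera call takes 0.05 s, during which the arm holds its last target. There are 200 camera calls.

### The job

Stand the pepper mill, ring up, in the empty well of the cruet tray, which keeps it from turning. Then turn its grind ring clockwise until the burrs just touch, without forcing it, and back it off three clicks. Leave the mill standing in its well and the salt shaker in the other.

Things in the scene. Friction and masses are not known exactly. Their poses are not given: they have to be found in the camera images.
- mill_grip (a point): Pepper mill, burrs on top, about 0.36 kg, 118 mm tall: dark wooden body 48 x 48 mm square, 84 mm tall, then a round steel neck of 10 mm, then the grind ring. Starts lying on a flat side, ring end to the right. This point: on its long axis, 60 mm from the foot, near its balance point. z runs along the axis from foot to ring; x and y are square to the flat sides.
- ring_grip (a point): Centre of the mill's grind ring, 46 mm from mill_grip along its z: a dark ribbed ring 44 mm across and 24 mm tall at the top of the mill, with a white line down one side. 10 mm of narrower steel neck separates it from the flat top of the wooden body. z: the turning axis, pointing out of the mill's top.
- grind_ring (a joint): Turn of the ring on the mill, rad: 0 = burrs touching (a stop that gives 0.1 rad at about 0.6 N m), growing anticlockwise seen from above, to 3.35. A click is 0.419 rad (24 degrees): a sprung ball draws the ring to 0, 0.419, 0.838, 1.257 ...; passing one takes about 0.06 N m. Starts four to six clicks open.
- well (a point): Centre of the floor of the empty well, the one nearer the robot, in an oak cruet tray (162 x 68 mm, fixed). Well 52 x 52 mm, floor 6 mm and rim 22 mm above the worktop, walls 8 mm. The square mill fits at any quarter turn with 2 mm play a side, and can twist 0.08 rad either way in it. x points along the tray to the other well's centre, 94 mm further off; y to the left; z up.
- salt_shaker: Glass salt shaker with a grey top, 44 mm across, 90 mm tall, standing in the farther well of the tray. Origin at the centre of its foot, z up.
Mind the look-alikes: they are no part of the job. Leave any red look-alike of the salt_shaker alone.

How it is judged:
By the outcome, as a careful person would: the job done as asked, in the order asked, and still so for the second after the job is handed in, with the robot touching nothing.
It also fails if it takes over 67 s, if anything falls off the work surface, if the arm or the gripper's body presses on something with over 40 N, if the wrist force passes 120 N, or if a joint passes its speed limit or range.

## Working session

There is one attempt and no reset: what is moved stays moved. The work goes in short steps, Python scripts to look and compute and a tool call to move; the robot and the scene stay as the last step left them, time stands still between calls to the robot, and variables do not carry over. Pictures are saved under pics/ and viewed, at most 10 in all, crops included, and the job is handed in when it is done.

Besides the shell and the picture viewer there is one more tool, called after "Call:" in YAML: its name, and indented under it one key for each argument. send_rows: Moves the arm, as the interface text tells. Its arguments: {"type":"object","properties":{"steps":{"type":"array"},"force":{"type":"number"}},"required":["steps"]}

```bash
mkdir -p pics; ls; python3 - <<'E'
from bench import readout, imaging, workorder, manip
import cv2
print(readout.state()); print(manip.pinch_z)
for c in("scene","top"):
    im=imaging.capture(c); cv2.imwrite(f"pics/{c}0.png",im[:,:,::-1]); print(c,imaging.camera_model(c))
    for n in("mill_grip","ring_grip","well","salt_shaker"):
        print(n,[(d["centre"],round(d["p"],2)) for d in imaging.place_of(c,n)])
E
```

```text
pics
{'time': 0.0, 'joint_positions': array([-1.14229375e+00,  3.79420869e-01,  1.73478168e+00, -2.17654672e-06,
        1.02852519e+00, -3.33177017e-02]), 'qd': array([ 3.69806030e-04,  6.92526160e-05,  3.21344032e-05,  7.71037803e-04,
       -9.21357240e-04,  1.70208962e-03]), 'tau': array([ 1.13255730e-03, -7.63719177e+01, -4.34373128e+01,  6.51230291e-02,
        4.25889599e-02, -1.37019588e-04]), 'tool_pos': array([ 0.31171922, -0.62630825,  0.21327921]), 'eef_rot': array([-3.14045813e+00, -3.59496554e-05,  4.61821387e-01]), 'force': array([ 0.68413564,  0.07939298, -0.52898967]), 'ft_torque': array([-0.0103559 ,  0.00131841,  0.06039321]), 'grasp_force': 0.0, 'grip_width': 0.09116352909527368}
0.0188
scene {'fx': 530.1474661727409, 'fy': 530.1474661727409, 'cx': 314.6016089825051, 'cy': 242.82783396433973, 'origin': array([ 0.12357318, -0.61899948,  0.44573036]), 'attitude': array([-2.06292669, -0.0227445 , -0.52324597])}
mill_grip [([0.4541, 0.1122, 0.0287], 0.92)]
ring_grip []
well [([0.4696, -0.1029, 0.0076], 0.72)]
salt_shaker [([0.5648, 0.0023, 0.0038], 0.91), ([0.5622, -0.0894, 0.0051], 0.66)]
top {'fx': 495.3443364662314, 'fy': 495.3443364662314, 'cx': 319.1417700408652, 'cy': 243.32031987556041, 'origin': array([0.35614778, 0.01733182, 0.8986631 ]), 'attitude': array([-2.98032679,  0.01019999, -1.54926401])}
mill_grip [([0.4431, 0.1159, 0.0237], 0.66)]
ring_grip [([0.4332, 0.0688, 0.022], 0.75)]
well [([0.4683, -0.098, 0.0077], 0.83)]
salt_shaker [([0.5573, -0.0872, 0.0063], 0.94), ([0.5665, 0.0082, -0.0035], 0.79)]
```

View pics/scene0.png

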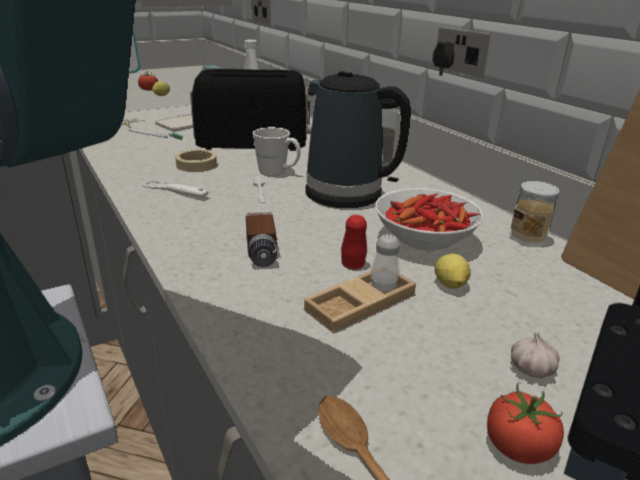

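View pics/top0.png

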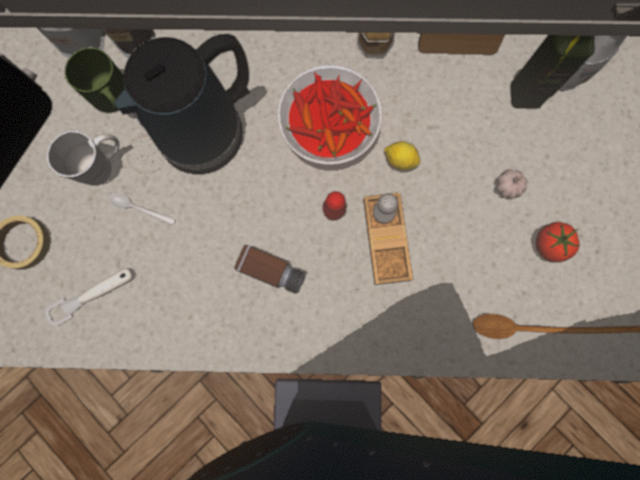

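The top view shows the brown mill at (270,268), its ring to the right at (295,280), and the empty well at (392,264). The clear salt shaker with the grey top is in the far well at (386,207). Possible mix-up: the red shaker at (335,204), next to the tray and not part of the job. Nothing else resembles the mill; the kettle and the bottles at (535,70) are far larger.

```bash
cat > h.py <<'E'
import numpy as np, cv2
from scipy.spatial.transform import Rotation as R
from bench import readout, imaging, manip
def unproj(c,uv,z):
    m=imaging.camera_model(c); A=R.from_euler('xyz',m['attitude']).as_matrix()
    d=A@np.array([(uv[0]-m['cx'])/m['fx'],(uv[1]-m['cy'])/m['fy'],1]); o=np.array(m['origin'])
    return o+d*(z-o[2])/d[2]
def proj(c,p):
    m=imaging.camera_model(c); A=R.from_euler('xyz',m['attitude']).as_matrix()
    v=A.T@(np.array(p)-m['origin']); return m['cx']+m['fx']*v[0]/v[2], m['cy']+m['fy']*v[1]/v[2]
def rows(pos,Rt,n=None,start=None):
    """equal rows from current (or start) pose to the pose (pos,Rt): tool-frame shifts cm, rotvec"""
    s=readout.state()
    p0,R0=start if start else (s['tool_pos'],R.from_euler('xyz',s['eef_rot']))
    d=np.array(pos)-p0; w=(R0.inv()*Rt).as_rotvec()
    n=n or int(np.ceil(max(np.linalg.norm(d)/.0415,np.linalg.norm(w)/.124)))
    out=[]
    for i in range(n):
        Ri=R0*R.from_rotvec(w*i/n); out.append((np.round(Ri.inv().apply(d/n)*100,2).tolist(),np.round(w/n,3).tolist()))
    return out
E
python3 - <<'E'
from h import *
import bench; print([x for x in dir(manip) if x[0]!='_'],[x for x in dir(bench) if x[0]!='_'])
im=imaging.capture("top")
for n in("mill_grip","salt_shaker"):
    for d in imaging.trace("top",n):
        m=d['region'].astype(np.uint8); r=cv2.minAreaRect(cv2.findNonZero(m)); print(n,d['p'],r,[np.round(unproj("top",q,.024),4) for q in cv2.boxPoints(r)])
x=im[180:300,220:430]; x=cv2.resize(x,None,fx=3.8,fy=3.8,interpolation=cv2.INTER_CUBIC)
cv2.imwrite("pics/crop1.png",x[:,:,::-1])
E
```

```text
['MotionError', 'pinch_z'] ['imaging', 'manip', 'readout', 'workorder']
mill_grip 0.9 ((270.6896667480469, 269.77587890625), (70.5642318725586, 29.15416717529297), 21.80141258239746) [array([0.4468, 0.1821, 0.024 ]), array([0.4959, 0.1651, 0.024 ]), array([0.4511, 0.0465, 0.024 ]), array([0.4029, 0.0644, 0.024 ])]
salt_shaker 0.97 ((334.0, 205.5), (29.0, 22.0), 90.0) [array([0.5948, 0.0244, 0.024 ]), array([ 0.5956, -0.0156,  0.024 ]), array([ 0.5417, -0.0164,  0.024 ]), array([0.5409, 0.0233, 0.024 ])]
salt_shaker 0.92 ((384.8963317871094, 208.93292236328125), (23.41148567199707, 30.589534759521484), 6.340191841125488) [array([ 0.5374, -0.0642,  0.024 ]), array([ 0.5939, -0.0701,  0.024 ]), array([ 0.5899, -0.1123,  0.024 ]), array([ 0.5335, -0.106 ,  0.024 ])]
```

View pics/crop1.png

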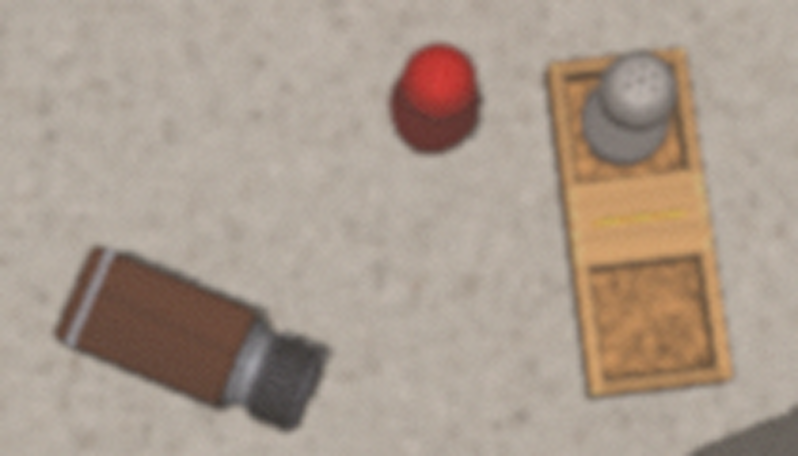

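The crop confirms the choice: brown square body with a steel neck and dark ring at lower left, in full-image terms about (236..306, 245..293). The red look-alike is at (335,203) and the empty well is at (392,264).

```bash
python3 - <<'E'
from h import *
U=lambda u,v,z: unproj("top",(220+(u+.5)/3.8-.5,180+(v+.5)/3.8-.5),z)
T=[U(*q,.022) for q in((548,62),(686,48),(733,380),(592,396))]
for a in T: print(np.round(a,4))
e=[np.linalg.norm(T[i]-T[(i+1)%4]) for i in range(4)]; print(np.round(e,4))
c=sum(T)/4; x=(T[0]+T[1]-T[2]-T[3]); x/=np.linalg.norm(x); print("tray c",c,"well",c-.047*x,"salt",c+.047*x,"yaw",np.arctan2(x[1],x[0]))
M=[U(*q,.048) for q in((103,248),(262,316),(220,405),(60,338))]
for a in M: print(np.round(a,4))
print([np.round(np.linalg.norm(M[i]-M[(i+1)%4]),4) for i in range(4)])
c=sum(M)/4; z=M[1]+M[2]-M[0]-M[3]; z/=np.linalg.norm(z); print("mill c",c,"grip",c+.018*z,"dir",np.arctan2(z[1],z[0]), "ring",c+.064*z)
E
```

```text
[ 0.5875 -0.0501  0.022 ]
[ 0.5956 -0.1161  0.022 ]
[ 0.4368 -0.1372  0.022 ]
[ 0.428  -0.0717  0.022 ]
[0.0665 0.1602 0.0661 0.161 ]
tray c [ 0.51196487 -0.09377417  0.022     ] well [ 0.46538126 -0.10001656  0.022     ] salt [ 0.55854848 -0.08753178  0.022     ] yaw 0.13321049266128154
[0.489 0.155 0.048]
[0.4592 0.0811 0.048 ]
[0.4183 0.0988 0.048 ]
[0.4472 0.1727 0.048 ]
[np.float64(0.0797), np.float64(0.0445), np.float64(0.0794), np.float64(0.0454)]
mill c [0.45342554 0.12692723 0.048     ] grip [0.44677116 0.11020242 0.048     ] dir -1.9494688096466235 ring [0.42976555 0.06746123 0.048     ]
```

```bash
python3 - <<'E'
from h import *
s=readout.state(); R0=R.from_euler('xyz',s['eef_rot'])
R1=R.from_euler('xyz',[np.pi,0,.827]); Rp=R.from_euler('xyz',[np.pi,0,1.192])
m=[.49,-.27,.215]
for r in rows(m,R1): print(r)
print()
for r in rows([.447,.11,.20],Rp,start=(np.array(m),R1)): print(r)
E
```

```text
([3.18, -2.4, -0.01], [-0.0, -0.0, -0.037])
([3.27, -2.28, -0.01], [-0.0, -0.0, -0.037])
([3.35, -2.16, -0.01], [-0.0, -0.0, -0.037])
([3.43, -2.04, -0.01], [-0.0, -0.0, -0.037])
([3.5, -1.91, -0.01], [-0.0, -0.0, -0.037])
([3.57, -1.78, -0.01], [-0.0, -0.0, -0.037])
([3.63, -1.65, -0.01], [-0.0, -0.0, -0.037])
([3.69, -1.52, -0.01], [-0.0, -0.0, -0.037])
([3.74, -1.38, -0.01], [-0.0, -0.0, -0.037])
([3.79, -1.24, -0.01], [-0.0, -0.0, -0.037])

([2.51, -2.89, 0.15], [0.0, 0.0, -0.036])
([2.61, -2.8, 0.15], [0.0, 0.0, -0.036])
([2.71, -2.7, 0.15], [0.0, 0.0, -0.036])
([2.81, -2.6, 0.15], [0.0, 0.0, -0.036])
([2.9, -2.49, 0.15], [0.0, 0.0, -0.036])
([2.99, -2.39, 0.15], [0.0, 0.0, -0.036])
([3.07, -2.28, 0.15], [0.0, 0.0, -0.036])
([3.15, -2.16, 0.15], [0.0, 0.0, -0.036])
([3.23, -2.05, 0.15], [0.0, 0.0, -0.036])
([3.3, -1.93, 0.15], [0.0, 0.0, -0.036])
```

Call:
send_rows:
  steps:
    - {"translation":[3.18,-2.4,0],"delta_rot":[0,0,-0.037],"hand":9.1}
    - {"translation":[3.27,-2.28,0],"delta_rot":[0,0,-0.037],"hand":9.1}
    - {"translation":[3.35,-2.16,0],"delta_rot":[0,0,-0.037],"hand":9.1}
    - {"translation":[3.43,-2.04,0],"delta_rot":[0,0,-0.037],"hand":9.1}
    - {"translation":[3.5,-1.91,0],"delta_rot":[0,0,-0.037],"hand":9.1}

```text
time: 1.07
tool_pos: [0.4012, -0.4466, 0.214]
eef_rot: [3.141, -0.0, 0.648]
force: [1.9, -0.2, 0.4]
grip_width: 0.0912
grasp_force: 0.0
```

Call:
send_rows:
  steps:
    - {"translation":[3.57,-1.78,0],"delta_rot":[0,0,-0.037],"hand":9.1}
    - {"translation":[3.63,-1.65,0],"delta_rot":[0,0,-0.037],"hand":9.1}
    - {"translation":[3.69,-1.52,0],"delta_rot":[0,0,-0.037],"hand":9.1}
    - {"translation":[3.74,-1.38,0],"delta_rot":[0,0,-0.037],"hand":9.1}
    - {"translation":[3.79,-1.24,0],"delta_rot":[0,0,-0.037],"hand":9.1}

```text
time: 1.48
tool_pos: [0.4899, -0.2678, 0.2142]
eef_rot: [3.141, -0.0, 0.833]
force: [0.8, -1.1, 0.8]
grip_width: 0.0911
grasp_force: 0.0
```

Call:
send_rows:
  steps:
    - {"translation":[2.51,-2.89,0.15],"delta_rot":[0,0,-0.036],"hand":9.1}
    - {"translation":[2.61,-2.8,0.15],"delta_rot":[0,0,-0.036],"hand":9.1}
    - {"translation":[2.71,-2.7,0.15],"delta_rot":[0,0,-0.036],"hand":9.1}
    - {"translation":[2.81,-2.6,0.15],"delta_rot":[0,0,-0.036],"hand":9.1}
    - {"translation":[2.9,-2.49,0.15],"delta_rot":[0,0,-0.036],"hand":9.1}

```text
time: 1.9
tool_pos: [0.4666, -0.0779, 0.2065]
eef_rot: [3.141, -0.0, 1.013]
force: [0.4, -0.3, 0.2]
grip_width: 0.0909
grasp_force: 0.0
```

Call:
send_rows:
  steps:
    - {"translation":[2.99,-2.39,0.15],"delta_rot":[0,0,-0.036],"hand":9.1}
    - {"translation":[3.07,-2.28,0.15],"delta_rot":[0,0,-0.036],"hand":9.1}
    - {"translation":[3.15,-2.16,0.15],"delta_rot":[0,0,-0.036],"hand":9.1}
    - {"translation":[3.23,-2.05,0.15],"delta_rot":[0,0,-0.036],"hand":9.1}
    - {"translation":[3.3,-1.93,0.15],"delta_rot":[0,0,-0.036],"hand":9.1}

```text
time: 2.32
tool_pos: [0.4448, 0.1122, 0.1992]
eef_rot: [3.141, -0.0, 1.193]
force: [1.0, -0.4, 0.2]
grip_width: 0.091
grasp_force: 0.0
```

```bash
python3 - <<'E'
from h import *
Rp=R.from_euler('xyz',[np.pi,0,1.192])*R.from_euler('y',.611)
z=Rp.apply([0,0,1]); G=np.array([.447,.110,.028]); t=G+.0188*z; print(z)
for r in rows(t-.10*z,Rp): print(r)
print(readout.state()['joint_positions'].round(4))
E
```

```text
[ 0.21215076  0.53301841 -0.81907474]
([-0.96, 0.05, 2.09], [0.0, 0.122, 0.0])
([-1.2, 0.06, 1.96], [0.0, 0.122, 0.0])
([-1.43, 0.06, 1.8], [0.0, 0.122, 0.0])
([-1.64, 0.06, 1.61], [0.0, 0.122, 0.0])
([-1.83, 0.06, 1.4], [0.0, 0.122, 0.0])
[ 1.9620e-01  7.9000e-03  2.2183e+00 -1.0000e-04  9.1450e-01  5.7360e-01]
```

Call:
send_rows:
  steps:
    - {"translation":[-0.96,0.05,2.1],"delta_rot":[0,0.122,0],"hand":9.1}
    - {"translation":[-1.2,0.06,1.96],"delta_rot":[0,0.122,0],"hand":9.1}
    - {"translation":[-1.43,0.06,1.8],"delta_rot":[0,0.122,0],"hand":9.1}
    - {"translation":[-1.64,0.06,1.6],"delta_rot":[0,0.122,0],"hand":9.1}
    - {"translation":[-1.83,0.06,1.4],"delta_rot":[0,0.122,0],"hand":9.1}

```text
time: 2.73
tool_pos: [0.4307, 0.077, 0.1213]
eef_rot: [-3.122, -0.456, 1.195]
force: [1.2, 0.5, -0.2]
grip_width: 0.0909
grasp_force: 0.0
```

```bash
cat > kin.py <<'E'
from h import *
from scipy.optimize import least_squares
def fk(q,P):
    h,a1,L1,L2,d,off,b,a3=P
    # planar chain: shoulder(a1,h), upper arm L1, forearm L2 (roll q4), wrist pitch q5, tool d, roll q6 ; off lateral
    Rb=R.from_euler('z',q[0]); 
    Ry=lambda a:R.from_euler('y',a)
    p=np.array([a1,off,h]); A=Ry(q[1]); p=p+A.apply([0,0,L1])
    A=A*Ry(q[2]); p=p+A.apply([a3,0,L2]); A=A*R.from_euler('z',SG*q[3]); A=A*Ry(q[4]); p=p+A.apply([b,0,d]); A=A*R.from_euler('z',q[5]+np.pi/2) 
    return Rb.apply(p),Rb*A
SG=1
E
python3 - <<'E'
import kin; from kin import *
s=readout.state(); q=s['joint_positions']; print(q.round(4),s['tool_pos'],s['eef_rot'])
T=R.from_euler('xyz',s['eef_rot'])
for sg in(1,-1):
    kin.SG=sg; p,A=fk(q,[.3,0,.4,.4,.2,0,0,0]); print(sg,(A.inv()*T).as_rotvec(), A.as_euler('xyz'))
E
```

```text
[-0.1482  0.1036  2.3808  0.7292  0.7079 -0.353 ] [0.43073629 0.07698982 0.12127502] [-3.12197187 -0.45587482  1.19507386]
1 [ 6.10622664e-16  1.38777878e-16 -5.55111512e-16] [-3.12197187 -0.45587482  1.19507386]
-1 [-0.32785175  0.88983944  1.10789837] [-2.82003716  0.32951011  2.40553478]
```

```bash
cat >> kin.py <<'E'
D=[([-1.14229,.37942,1.734782,0,1.028525,-.033318],[.311719,-.626308,.213279]),([.1962,.0079,2.2183,-.0001,.9145,.5736],[.4448,.1122,.1992]),
([-.1482,.1036,2.3808,.7292,.7079,-.353],[.43073629,.07698982,.12127502])]
f=lambda P:np.concatenate([(fk(q,P)[0]-p) for q,p in D]+[1e-3*(np.array(P)-[.3,0,.4,.4,.25,0,0,0])])
P=least_squares(f,[.3,0,.4,.4,.25,0,0,0]).x
lo=np.array([-2.77,-.74,0,-1.06,.31,-3.08]);hi=np.array([2.77,2.19,2.66,4.2,2.87,3.08])
def ik(pos,Rt,q0):
    g=lambda q:np.concatenate([(fk(q,P)[0]-pos)*10,(fk(q,P)[1].inv()*Rt).as_rotvec()])
    r=least_squares(g,np.clip(q0,lo+.02,hi-.02),bounds=(lo,hi)); return r.x,np.abs(r.fun).max()
E
python3 - <<'E'
from kin import *
print(P.round(4),f(P)[:9].round(4))
mz=np.array([0,0,1.])
W=np.array([.4655,-.100,0]); rng=np.random.default_rng(0)
for e in(.4,.611,.75):
  for hd in(.133,.133-np.pi/2,.133+np.pi/2,.133+np.pi):
    tz=np.array([np.cos(e)*np.cos(hd),np.cos(e)*np.sin(hd),-np.sin(e)])
    # tool x: = sin e*tool... axis (ring up) = -x cos e ... rotate
    ty=np.cross(tz,[0,0,-1.]); ty/=np.linalg.norm(ty)  # x ~ down => y = z cross x
    tx=np.cross(ty,tz); Rt=R.from_matrix(np.c_[tx,ty,tz])
    S=[]
    for z in(.066,.12,.2):
        pos=W+[0,0,z]+.0188*tz
        best=min((ik(pos,Rt,rng.uniform(lo,hi)) for _ in range(12)),key=lambda r:r[1]); S.append((best[0].round(2),round(best[1],3)))
    print(e,round(hd,2),*S,sep='\n   ')
E
```

```text
[0.3169 0.0012 0.5507 0.6042 0.2671 0.0233 0.0014 0.0416] [ 0.  0. -0.  0. -0.  0.  0. -0.  0.]
0.4
   0.13
   (array([-0.59,  0.62,  2.54,  2.43,  1.18,  1.56]), np.float64(0.0))
   (array([-0.59,  0.42,  2.58,  2.37,  1.07,  1.68]), np.float64(0.0))
   (array([-0.59,  0.11,  2.61,  2.23,  0.88,  1.93]), np.float64(0.0))
0.4
   -1.44
   (array([ 0.19,  0.63,  2.12, -1.06,  1.23,  1.05]), np.float64(0.256))
   (array([ 0.19,  0.5 ,  2.16, -1.06,  1.25,  0.97]), np.float64(0.219))
   (array([ 0.19,  0.32,  2.2 , -1.06,  1.28,  0.85]), np.float64(0.164))
0.4
   1.7
   (array([-0.62,  0.74,  1.96,  0.74,  1.49,  1.89]), np.float64(0.0))
   (array([-0.62,  0.64,  1.98,  0.74,  1.55,  1.94]), np.float64(0.0))
   (array([-0.62,  0.49,  2.  ,  0.74,  1.64,  2.03]), np.float64(0.0))
0.4
   3.27
   (array([-0.13,  0.82,  1.75, -0.25,  1.72,  1.43]), np.float64(0.0))
   (array([-0.13,  0.73,  1.77, -0.25,  1.79,  1.41]), np.float64(0.0))
   (array([-0.13,  0.61,  1.79, -0.26,  1.89,  1.38]), np.float64(0.0))
0.611
   0.13
   (array([-0.53,  0.46,  2.54,  2.4 ,  0.85,  1.69]), np.float64(0.0))

[... 1059 characters left out ...]
t64(0.0))
0.75
   -1.44
   (array([ 0.1 ,  0.47,  2.22, -1.06,  0.9 ,  0.89]), np.float64(0.096))
   (array([ 0.11,  0.34,  2.26, -1.06,  0.94,  0.83]), np.float64(0.048))
   (array([ 0.13,  0.17,  2.28, -1.04,  1.02,  0.72]), np.float64(0.0))
0.75
   1.7
   (array([-0.56,  0.57,  2.05,  0.65,  1.2 ,  1.99]), np.float64(0.0))
   (array([-0.56,  0.47,  2.06,  0.63,  1.28,  2.05]), np.float64(0.0))
   (array([-0.56,  0.33,  2.05,  0.61,  1.39,  2.13]), np.float64(0.0))
0.75
   3.27
   (array([-0.15,  0.66,  1.87, -0.21,  1.42,  1.41]), np.float64(0.0))
   (array([-0.15,  0.57,  1.88, -0.21,  1.49,  1.39]), np.float64(0.0))
   (array([-0.15,  0.45,  1.88, -0.21,  1.61,  1.36]), np.float64(0.0))
```

```bash
python3 - <<'E'
from h import *
Rp=R.from_euler('xyz',[np.pi,0,1.192])*R.from_euler('y',.611)
z=Rp.apply([0,0,1]); G=np.array([.447,.110,.028]); t=G+.0188*z
a=rows(t-.09*z,Rp,n=2)
for r in a: print(r)
E
```

```text
([-0.96, 0.17, 1.47], [-0.011, 0.078, 0.001])
([-1.07, 0.16, 1.4], [-0.011, 0.078, 0.001])
```

Call:
send_rows:
  steps:
    - {"translation":[-0.96,0.17,1.47],"delta_rot":[-0.011,0.078,0.001],"hand":9.1}
    - {"translation":[-1.07,0.16,1.4],"delta_rot":[-0.011,0.078,0.001],"hand":9.1}
    - {"translation":[0,0,0],"delta_rot":[0,0,0],"hand":9.1}

```text
time: 2.98
tool_pos: [0.4293, 0.072, 0.0866]
eef_rot: [-3.132, -0.598, 1.187]
force: [-1.4, 0.7, -1.6]
grip_width: 0.0908
grasp_force: 0.0
```

```bash
python3 - <<'E'
from h import *
Rp=R.from_euler('xyz',[np.pi,0,1.192])*R.from_euler('y',.611)
z=Rp.apply([0,0,1]); G=np.array([.447,.110,.028]); t=G+.0188*z
for r in rows(t,Rp,n=4): print(r)
im=imaging.capture("top"); cv2.imwrite("pics/p2.png",cv2.resize(im[160:340,180:420],None,fx=3.3,fy=3.3)[:,:,::-1])
E
```

```text
([0.05, 0.08, 2.27], [-0.002, 0.003, -0.001])
([0.04, 0.07, 2.27], [-0.002, 0.003, -0.001])
([0.03, 0.07, 2.27], [-0.002, 0.003, -0.001])
([0.02, 0.06, 2.27], [-0.002, 0.003, -0.001])
```

View pics/p2.png

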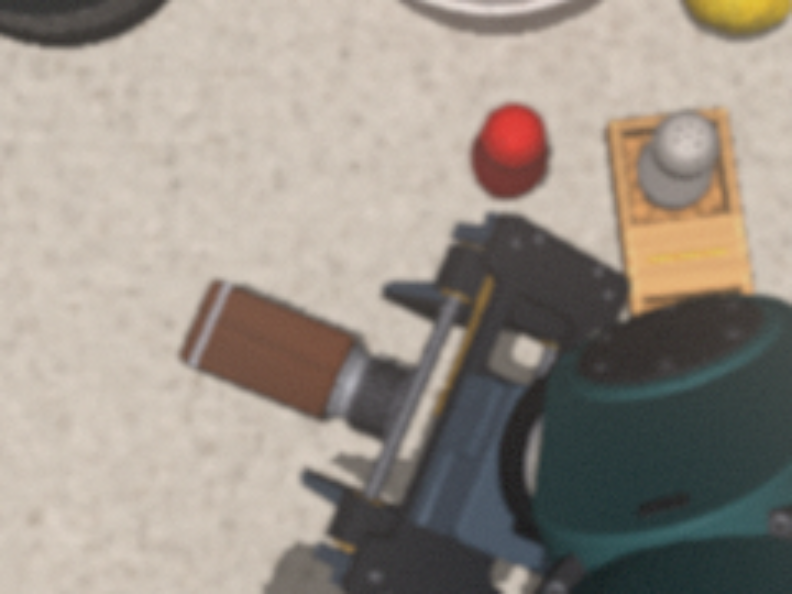

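The fingertips at crop (385,290) and (305,472) straddle the mill axis. I'll check the gripper body's clearance to the red shaker at the grasp pose.

```bash
python3 - <<'E'
from h import *
Rp=R.from_euler('xyz',[np.pi,0,1.192])*R.from_euler('y',.611); S=np.array([.565,.007])
for G in([.447,.110,.028],):
    g=np.mgrid[-38:39:4,-89:90:4,-200:-59:4].reshape(3,-1).T/1000
    p=Rp.apply(g)+G; k=p[:,2]<.095; d=np.linalg.norm(p[k,:2]-S,axis=1); i=d.argmin(); print(d.min(),p[k][i],g[k][i],p[:,2].min())
E
```

```text
0.06072528068228234 [0.50868019 0.02970768 0.08451281] [-0.01   0.087 -0.076] 0.055344385220588446
```

The body clears the shaker by 38 mm, so I descend and grip.

Call:
send_rows:
  steps:
    - {"translation":[0.05,0.08,2.27],"delta_rot":[-0.002,0.003,-0.001],"hand":9.1}
    - {"translation":[0.04,0.07,2.27],"delta_rot":[-0.002,0.003,-0.001],"hand":9.1}
    - {"translation":[0.03,0.07,2.27],"delta_rot":[-0.002,0.003,-0.001],"hand":9.1}
    - {"translation":[0.02,0.06,2.2],"delta_rot":[-0.002,0.003,-0.001],"hand":9.1}
    - {"translation":[0,0,0],"delta_rot":[0,0,0],"hand":9.1}

```text
time: 3.45
tool_pos: [0.4529, 0.1219, 0.0146]
eef_rot: [3.141, -0.606, 1.194]
force: [-1.0, 0.3, 0.3]
grip_width: 0.091
grasp_force: 0.0
```

Call:
send_rows:
  force: 30
  steps:
    - {"translation":[0,0,0],"delta_rot":[0,0,0],"hand":4.0}
    - {"translation":[0,0,0],"delta_rot":[0,0,0],"hand":4.0}
    - {"translation":[0,0,0],"delta_rot":[0,0,0],"hand":4.0}
    - {"translation":[0,0,0],"delta_rot":[0,0,0],"hand":4.0}
    - {"translation":[0,0,0],"delta_rot":[0,0,0],"hand":4.0}

```text
time: 3.87
tool_pos: [0.4532, 0.1196, 0.0165]
eef_rot: [3.136, -0.607, 1.194]
force: [-0.7, -0.1, 1.0]
grip_width: 0.0606
grasp_force: 0.0
```

Call:
send_rows:
  steps:
    - {"translation":[0,0,0],"delta_rot":[0,0,0],"hand":4.0}
    - {"translation":[0,0,0],"delta_rot":[0,0,0],"hand":4.0}
    - {"translation":[0,0,0],"delta_rot":[0,0,0],"hand":4.0}

```text
time: 4.12
tool_pos: [0.4529, 0.1198, 0.0159]
eef_rot: [3.137, -0.608, 1.194]
force: [-3.1, -5.6, 10.2]
grip_width: 0.0483
grasp_force: 30.0
```

```bash
cat > plan.py <<'E'
from kin import *
W=np.array([.4655,-.100,0])
def placeR(e,hd):
    tz=np.array([np.cos(e)*np.cos(hd),np.cos(e)*np.sin(hd),-np.sin(e)]); ty=np.cross(tz,[0,0,-1.]); ty/=np.linalg.norm(ty)
    return R.from_matrix(np.c_[np.cross(ty,tz),ty,tz])
E
python3 - <<'E'
from plan import *
s=readout.state(); R0=R.from_euler('xyz',s['eef_rot']); q=s['joint_positions']; print(q.round(3), fk(q,P)[0]-s['tool_pos'])
up=s['tool_pos']+[0,0,.18]
for r in rows(up,R0): print(r)
Rt=placeR(.607,.133+np.pi/2); tp=W+[0,0,.20]+.0188*Rt.apply([0,0,1])
qa,ea=ik(up,R0,q); qb,eb=ik(tp,Rt,[-.6,.4,2,.66,1.5,2.05]); print(qa.round(2),ea,qb.round(2),eb)
n=30; prev=(up,R0); 
for i in range(1,n+1):
    t=i/n; t=t; qi=qa+(qb-qa)*t; p,A=fk(qi,P)
    r=rows(p,A,n=1,start=prev)[0]; prev=(p,A); print(i,r[0],r[1],round(np.linalg.norm(r[1]),3),p.round(3) if i%3==0 else '', (A.apply((R0.inv().apply([np.cos(-1.949),np.sin(-1.949),0])))).round(2) if i%6==0 else '')
E
```

```text
[-0.116  0.43   2.366  1.329  0.603 -0.963] [0.00037138 0.00018034 0.00029592]
([2.06, 0.01, -2.96], [0.0, 0.0, 0.0])
([2.06, 0.01, -2.96], [0.0, 0.0, 0.0])
([2.06, 0.01, -2.96], [0.0, 0.0, 0.0])
([2.06, 0.01, -2.96], [0.0, 0.0, 0.0])
([2.06, 0.01, -2.96], [0.0, 0.0, 0.0])
[-0.12 -0.01  2.36  0.85  0.82 -0.35] 1.6653345369377348e-15 [-0.59  0.4   2.03  0.67  1.5   2.09] 1.0375034165122085e-13
1 [-0.35, 0.38, -0.17] [0.016, 0.002, 0.091] 0.092  
2 [-0.33, 0.41, -0.19] [0.016, 0.001, 0.091] 0.092  
3 [-0.3, 0.43, -0.21] [0.016, -0.0, 0.092] 0.093 [0.459 0.104 0.194] 
4 [-0.28, 0.45, -0.23] [0.016, -0.001, 0.092] 0.093  
5 [-0.25, 0.47, -0.25] [0.016, -0.002, 0.092] 0.093  
6 [-0.22, 0.49, -0.26] [0.016, -0.003, 0.092] 0.093 [0.464 0.088 0.193] [-0.69 -0.72  0.08]
7 [-0.19, 0.5, -0.28] [0.016, -0.004, 0.092] 0.093  
8 [-0.16, 0.51, -0.3] [0.016, -0.005, 0.092] 0.094  
9 [-0.12, 0.52, -0.32] [0.015, -0.006, 0.092] 0.093 [0.468 0.07  0.191] 
10 [-0.09, 0.53, -0.34] [0.015, -0.007, 0.092] 0.093  
11 [-0.06, 0.53, -0.36] [0.014, -0.008, 0.092] 0.093  
12 [-0.03, 0.54, -0.37] [0.014, -0.009,
[... 498 characters left out ...]
, -0.51] [0.008, -0.016, 0.092] 0.094  
21 [0.24, 0.47, -0.53] [0.007, -0.016, 0.092] 0.094 [ 0.473 -0.013  0.189] 
22 [0.27, 0.46, -0.55] [0.006, -0.017, 0.092] 0.094  
23 [0.29, 0.44, -0.56] [0.005, -0.017, 0.092] 0.094  
24 [0.32, 0.43, -0.58] [0.003, -0.018, 0.092] 0.094 [ 0.471 -0.036  0.189] [-0.45 -0.02  0.89]
25 [0.34, 0.41, -0.59] [0.002, -0.018, 0.092] 0.094  
26 [0.36, 0.39, -0.61] [0.001, -0.018, 0.092] 0.094  
27 [0.38, 0.37, -0.62] [-0.0, -0.018, 0.092] 0.094 [ 0.468 -0.06   0.189] 
28 [0.4, 0.35, -0.63] [-0.001, -0.019, 0.092] 0.094  
29 [0.42, 0.33, -0.65] [-0.003, -0.019, 0.091] 0.093  
30 [0.43, 0.31, -0.66] [-0.004, -0.018, 0.091] 0.093 [ 0.463 -0.085  0.189] [-0. -0.  1.]
```

Call:
send_rows:
  steps:
    - {"translation":[2.06,0,-2.96],"delta_rot":[0,0,0],"hand":4.0}
    - {"translation":[2.06,0,-2.96],"delta_rot":[0,0,0],"hand":4.0}
    - {"translation":[2.06,0,-2.96],"delta_rot":[0,0,0],"hand":4.0}
    - {"translation":[2.06,0,-2.96],"delta_rot":[0,0,0],"hand":4.0}
    - {"translation":[2.06,0,-2.96],"delta_rot":[0,0,0],"hand":4.0}

```text
time: 4.53
tool_pos: [0.4512, 0.12, 0.197]
eef_rot: [3.139, -0.605, 1.193]
force: [1.0, -0.8, -4.0]
grip_width: 0.0478
grasp_force: 30.0
```

Call:
send_rows:
  steps:
    - {"translation":[-0.35,0.38,-0.17],"delta_rot":[0.016,0.002,0.091],"hand":4.0}
    - {"translation":[-0.33,0.41,-0.19],"delta_rot":[0.016,0.001,0.091],"hand":4.0}
    - {"translation":[-0.3,0.43,-0.21],"delta_rot":[0.016,0,0.092],"hand":4.0}
    - {"translation":[-0.28,0.45,-0.23],"delta_rot":[0.016,-0.001,0.092],"hand":4.0}
    - {"translation":[-0.25,0.47,-0.25],"delta_rot":[0.016,-0.002,0.092],"hand":4.0}

```text
time: 4.95
tool_pos: [0.4614, 0.0935, 0.193]
eef_rot: [-2.769, -0.519, 0.655]
force: [-0.2, 0.5, -4.3]
grip_width: 0.0482
grasp_force: 30.0
```

Call:
send_rows:
  steps:
    - {"translation":[-0.22,0.49,-0.26],"delta_rot":[0.016,-0.003,0.092],"hand":4.0}
    - {"translation":[-0.19,0.5,-0.28],"delta_rot":[0.016,-0.004,0.092],"hand":4.0}
    - {"translation":[-0.16,0.51,-0.3],"delta_rot":[0.016,-0.005,0.092],"hand":4.0}
    - {"translation":[-0.12,0.52,-0.32],"delta_rot":[0.015,-0.006,0.092],"hand":4.0}
    - {"translation":[-0.09,0.53,-0.34],"delta_rot":[0.015,-0.007,0.092],"hand":4.0}

```text
time: 5.37
tool_pos: [0.4681, 0.0635, 0.1906]
eef_rot: [-2.521, -0.273, 0.23]
force: [-0.8, -0.2, -3.5]
grip_width: 0.0479
grasp_force: 30.0
```

Call:
send_rows:
  steps:
    - {"translation":[-0.06,0.53,-0.36],"delta_rot":[0.014,-0.008,0.092],"hand":4.0}
    - {"translation":[-0.03,0.54,-0.37],"delta_rot":[0.014,-0.009,0.092],"hand":4.0}
    - {"translation":[0.01,0.54,-0.39],"delta_rot":[0.013,-0.01,0.092],"hand":4.0}
    - {"translation":[0.04,0.54,-0.41],"delta_rot":[0.013,-0.011,0.092],"hand":4.0}
    - {"translation":[0.07,0.53,-0.43],"delta_rot":[0.012,-0.012,0.092],"hand":4.0}

```text
time: 5.78
tool_pos: [0.4718, 0.0305, 0.1891]
eef_rot: [-2.417, 0.056, -0.098]
force: [0.9, 0.0, -3.9]
grip_width: 0.0479
grasp_force: 30.0
```

Call:
send_rows:
  steps:
    - {"translation":[0.1,0.53,-0.45],"delta_rot":[0.011,-0.013,0.092],"hand":4.0}
    - {"translation":[0.13,0.52,-0.46],"delta_rot":[0.011,-0.014,0.092],"hand":4.0}
    - {"translation":[0.16,0.51,-0.48],"delta_rot":[0.01,-0.014,0.092],"hand":4.0}
    - {"translation":[0.19,0.5,-0.5],"delta_rot":[0.009,-0.015,0.092],"hand":4.0}
    - {"translation":[0.22,0.49,-0.51],"delta_rot":[0.008,-0.016,0.092],"hand":4.0}

```text
time: 6.2
tool_pos: [0.4722, -0.0055, 0.1883]
eef_rot: [-2.44, 0.414, -0.405]
force: [-0.2, -0.4, -4.3]
grip_width: 0.0478
grasp_force: 30.0
```

Call:
send_rows:
  steps:
    - {"translation":[0.24,0.47,-0.53],"delta_rot":[0.007,-0.016,0.092],"hand":4.0}
    - {"translation":[0.27,0.46,-0.55],"delta_rot":[0.006,-0.017,0.092],"hand":4.0}
    - {"translation":[0.29,0.44,-0.56],"delta_rot":[0.005,-0.017,0.092],"hand":4.0}
    - {"translation":[0.32,0.43,-0.58],"delta_rot":[0.003,-0.018,0.092],"hand":4.0}
    - {"translation":[0.34,0.41,-0.59],"delta_rot":[0.002,-0.018,0.092],"hand":4.0}

```text
time: 6.62
tool_pos: [0.469, -0.0441, 0.1882]
eef_rot: [-2.638, 0.752, -0.799]
force: [-0.3, 0.0, -3.2]
grip_width: 0.0478
grasp_force: 30.0
```

Call:
send_rows:
  steps:
    - {"translation":[0.36,0.39,-0.61],"delta_rot":[0.001,-0.018,0.092],"hand":4.0}
    - {"translation":[0.38,0.37,-0.62],"delta_rot":[0,-0.018,0.092],"hand":4.0}
    - {"translation":[0.4,0.35,-0.63],"delta_rot":[-0.001,-0.019,0.092],"hand":4.0}
    - {"translation":[0.42,0.33,-0.65],"delta_rot":[-0.003,-0.019,0.091],"hand":4.0}
    - {"translation":[0.43,0.31,-0.66],"delta_rot":[-0.004,-0.018,0.091],"hand":4.0}

```text
time: 7.03
tool_pos: [0.4623, -0.0849, 0.1886]
eef_rot: [3.137, 0.965, -1.447]
force: [0.4, -0.3, -4.1]
grip_width: 0.0482
grasp_force: 30.0
```

Call:
send_rows:
  steps:
    - {"translation":[0,0,0],"delta_rot":[0,0,0],"hand":4.0}
    - {"translation":[0,0,0],"delta_rot":[0,0,0],"hand":4.0}

```text
time: 7.2
tool_pos: [0.4625, -0.0846, 0.1885]
eef_rot: [-3.136, 0.964, -1.436]
force: [0.2, -0.1, -3.4]
grip_width: 0.048
grasp_force: 30.0
```

```bash
python3 - <<'E'
from plan import *
s=readout.state(); Rt=placeR(.607,.133+np.pi/2); print(s['tool_pos'],(R.from_euler('xyz',s['eef_rot']).inv()*Rt).as_rotvec().round(3),s['grip_width'],s['joint_positions'].round(2))
for c in("scene","top"):
    im=imaging.capture(c); cv2.imwrite(f"pics/{c}3.png",im[:,:,::-1])
    for n in("mill_grip","ring_grip","well"): print(c,n,[(d["centre"],round(d["p"],2)) for d in imaging.place_of(c,n)][:2])
a=cv2.imread("pics/scene3.png")[130:340,220:440]; b=cv2.imread("pics/top3.png")[180:340,290:430]
cv2.imwrite("pics/c3.png",np.hstack([cv2.resize(a,(420,400),interpolation=3),cv2.resize(b,(350,400),interpolation=3)]))
E
```

```text
[ 0.46251424 -0.08456689  0.18853476] [-0.004  0.     0.001] 0.04800158758969018 [-0.59  0.4   2.03  0.67  1.49  2.08]
scene mill_grip []
scene ring_grip [([0.4621, -0.0936, 0.2433], 0.37)]
scene well [([0.4682, -0.1019, 0.0059], 0.85)]
top mill_grip [([0.4598, -0.0922, 0.1973], 0.55)]
top ring_grip [([0.463, -0.0904, 0.2436], 0.56)]
top well [([0.4657, -0.0978, 0.0074], 0.79)]
```

View pics/c3.png

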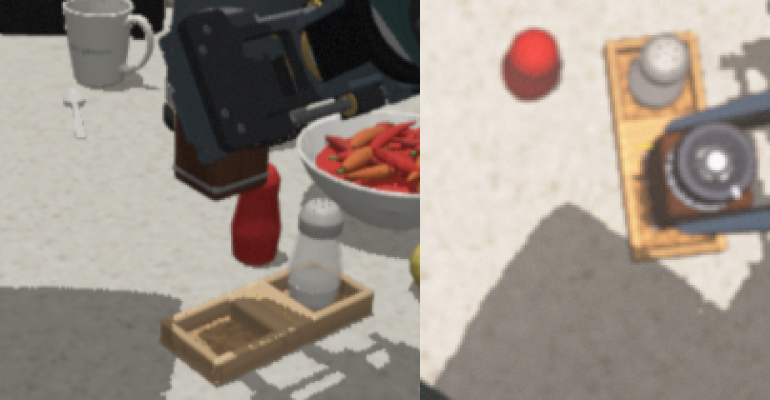

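The mill hangs upright over the empty well, ring up, with the ring's white mark at crop (737,190). The scene view shows the foot clear above the well. I'll lower it to just above the rim and look again.

```bash
python3 - <<'E'
from plan import *
s=readout.state(); Rt=R.from_euler('xyz',s['eef_rot'])
for r in rows(s['tool_pos']+[.0025,-.0075,-.107],Rt,n=4): print(r)
for v in np.eye(3): print(Rt.inv().apply(v).round(3))
E
```

```text
([2.31, -0.03, 1.37], [0.0, 0.0, 0.0])
([2.31, -0.03, 1.37], [0.0, 0.0, 0.0])
([2.31, -0.03, 1.37], [0.0, 0.0, 0.0])
([2.31, -0.03, 1.37], [0.0, 0.0, 0.0])
[ 0.076 -0.991 -0.105]
[-0.565 -0.13   0.815]
[-0.822 -0.003 -0.57 ]
```

Call:
send_rows:
  steps:
    - {"translation":[2.31,-0.03,1.37],"delta_rot":[0,0,0],"hand":4.0}
    - {"translation":[2.31,-0.03,1.37],"delta_rot":[0,0,0],"hand":4.0}
    - {"translation":[2.31,-0.03,1.37],"delta_rot":[0,0,0],"hand":4.0}
    - {"translation":[2.31,-0.03,1.37],"delta_rot":[0,0,0],"hand":4.0}
    - {"translation":[0,0,0],"delta_rot":[0,0,0],"hand":4.0}

```text
time: 8.02
tool_pos: [0.4636, -0.0909, 0.0785]
eef_rot: [3.139, 0.967, -1.443]
force: [-2.6, 1.3, -3.7]
grip_width: 0.048
grasp_force: 30.0
```

```bash
python3 - <<'E'
from plan import *
s=readout.state(); print(s['tool_pos'],s['eef_rot'])
for c in("scene","top"):
    im=imaging.capture(c); cv2.imwrite(f"pics/{c}4.png",im[:,:,::-1])
    for n in("mill_grip","ring_grip"): print(c,n,[(d["centre"],round(d["p"],2)) for d in imaging.place_of(c,n)][:2])
a=cv2.imread("pics/scene4.png")[220:340,290:430]; b=cv2.imread("pics/top4.png")[180:300,350:430]
cv2.imwrite("pics/c4.png",np.hstack([cv2.resize(a,(490,420),interpolation=2),cv2.resize(b,(280,420),interpolation=2)]))
E
```

```text
[ 0.46358837 -0.09089254  0.07853361] [ 3.13892771  0.96707691 -1.44296563]
scene mill_grip []
scene ring_grip [([0.4647, -0.0992, 0.1331], 0.8)]
top mill_grip []
top ring_grip []
```

View pics/c4.png

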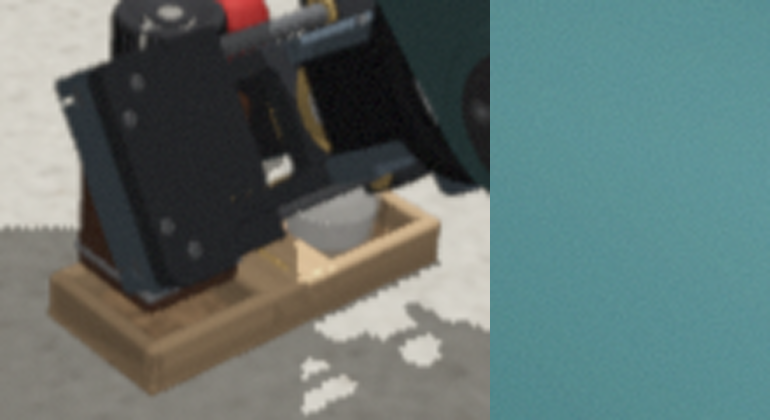

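The foot sits just above the well's rim, at crop (80,258) to (240,285), but the arm blocks the top camera. I'll compare this against the predicted projection of the tray and foot.

```bash
python3 - <<'E'
from plan import *
Y=R.from_euler('z',.133)
def pr(p): u=np.array(proj("scene",p)); return ((u-[290,220])*3.5+1.25).round(0)
c=np.array([.4655,-.100,0])+Y.apply([.047,0,0])
for sx,sy in((-1,1),(-1,-1),(1,-1),(1,1)): print("rim",sx,sy,pr(c+Y.apply([sx*.081,sy*.034,0])+[0,0,.022]))
for z in (.0285,):
  for sx,sy in((-1,1),(-1,-1),(1,-1)): print("foot",z,sx,sy,pr([.4655,-.100,z]+Y.apply([sx*.024,sy*.024,0])),pr([.4655,-.100,z+.004]+Y.apply([sx*.024,sy*.024,0])))
for d in([.01,0,0],[0,.01,0],[0,0,.01]): print(d, pr(np.array([.4655,-.1,.03])+d)-pr([.4655,-.1,.03]))
a=cv2.imread("pics/scene4.png")[265:325,295:365]; cv2.imwrite("pics/c5.png",cv2.resize(np.clip(a*1.8,0,255).astype(np.uint8),(700,600),interpolation=2))
E
```

```text
rim -1 1 [ 37. 271.]
rim -1 -1 [143. 353.]
rim 1 -1 [436. 220.]
rim 1 1 [325. 154.]
foot 0.0285 -1 1 [ 72. 261.] [ 72. 253.]
foot 0.0285 -1 -1 [147. 318.] [147. 309.]
foot 0.0285 1 -1 [240. 276.] [241. 268.]
[0.01, 0, 0] [21. -7.]
[0, 0.01, 0] [-13. -13.]
[0, 0, 0.01] [  1. -21.]
```

View pics/c5.png

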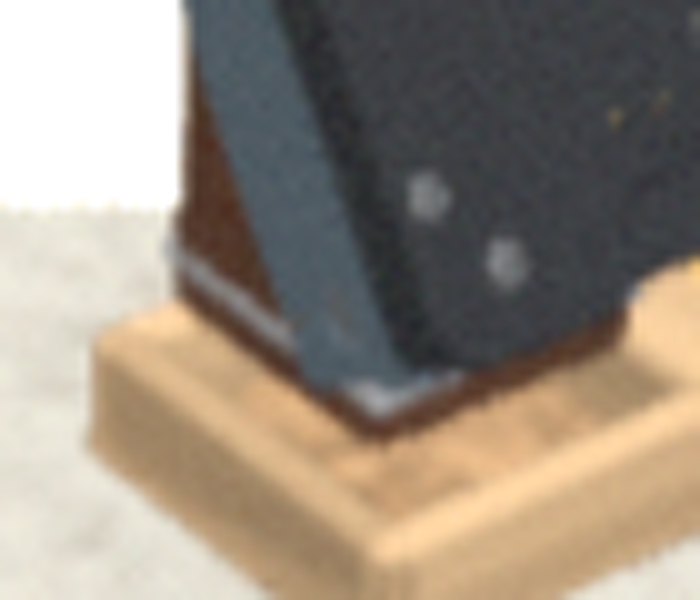

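```bash
python3 - <<'E'
from plan import *
# edges by fit: observed full px -> solve tray pose (x,y,yaw, rim z fixed) and foot pose (x,y,z) with same camera
obs_r={(-1,1):(304.5,299.5),(-1,-1):(333,320),(1,-1):(290+438/3.5,220+224/3.5)}
obs_f={(-1,1):(312.8,294.5),(-1,-1):(332.2,308.7),(1,-1):(357.8,298.5)}
def fr(v):
    Y=R.from_euler('z',v[2]); c=np.array([v[0],v[1],.022])
    return np.concatenate([np.array(proj("scene",c+Y.apply([sx*.081+.047,sy*.034,0])))-o for (sx,sy),o in obs_r.items()])
def ff(v):
    Y=R.from_euler('z',.133); c=np.array([v[0],v[1],v[2]])
    return np.concatenate([np.array(proj("scene",c+Y.apply([sx*.024,sy*.024,0])))-o for (sx,sy),o in obs_f.items()])
a=least_squares(fr,[.4655,-.1,.133]); b=least_squares(ff,[.4655,-.1,.03]); print(a.x,a.fun.round(1)); print(b.x,b.fun.round(1))
s=readout.state(); Rt=R.from_euler('xyz',s['eef_rot']); print((Rt.inv().apply([.001,-.003,-.010])*100).round(2),s['force'])
E
```

```text
[ 0.46751635 -0.10377981  0.14365973] [-1.9 -1.2  0.6  1.6  1.4 -1.2]
[ 0.49241351 -0.06148784 -0.00266099] [-0.1 -0.3  0.5  0.5 -0.4 -0.2]
[ 1.   -0.06  0.32] [-0.12974357  0.71063695 -3.79678223]
```

Call:
send_rows:
  steps:
    - {"translation":[0.17,0,-0.24],"delta_rot":[0,0,0],"hand":4.0}
    - {"translation":[0.4,0,0.28],"delta_rot":[0,0,0],"hand":4.0}
    - {"translation":[0.4,0,0.28],"delta_rot":[0,0,0],"hand":4.0}
    - {"translation":[0,0,0],"delta_rot":[0,0,0],"hand":4.0}

```text
time: 8.65
tool_pos: [0.4652, -0.0945, 0.0715]
eef_rot: [-3.139, 0.965, -1.439]
force: [-0.2, 0.4, -3.7]
grip_width: 0.048
grasp_force: 30.0
```

Call:
send_rows:
  steps:
    - {"translation":[0.17,0,0.12],"delta_rot":[0,0,0],"hand":4.0}
    - {"translation":[0.17,0,0.12],"delta_rot":[0,0,0],"hand":4.0}
    - {"translation":[0,0,0],"delta_rot":[0,0,0],"hand":4.0}

```text
time: 8.9
tool_pos: [0.4654, -0.0945, 0.0676]
eef_rot: [-3.139, 0.965, -1.438]
force: [-0.5, 0.2, -4.2]
grip_width: 0.0481
grasp_force: 30.0
```

Call:
send_rows:
  steps:
    - {"translation":[0.17,0,0.12],"delta_rot":[0,0,0],"hand":4.0}
    - {"translation":[0,0,0],"delta_rot":[0,0,0],"hand":4.0}

```text
time: 9.07
tool_pos: [0.4655, -0.0945, 0.0656]
eef_rot: [-3.138, 0.965, -1.438]
force: [0.8, 0.0, -3.9]
grip_width: 0.0479
grasp_force: 30.0
```

Call:
send_rows:
  steps:
    - {"translation":[0.17,0,0.12],"delta_rot":[0,0,0],"hand":4.0}
    - {"translation":[0.17,0,0.12],"delta_rot":[0,0,0],"hand":4.0}
    - {"translation":[0.17,0,0.12],"delta_rot":[0,0,0],"hand":4.0}
    - {"translation":[0,0,0],"delta_rot":[0,0,0],"hand":4.0}

```text
time: 9.4
tool_pos: [0.4654, -0.0944, 0.0592]
eef_rot: [-3.138, 0.965, -1.438]
force: [-0.8, 0.2, -3.8]
grip_width: 0.0478
grasp_force: 30.0
```

Call:
send_rows:
  steps:
    - {"translation":[0.17,0,0.12],"delta_rot":[0,0,0],"hand":4.0}
    - {"translation":[0,0,0],"delta_rot":[0,0,0],"hand":4.0}

```text
time: 9.57
tool_pos: [0.4658, -0.0945, 0.0579]
eef_rot: [-3.137, 0.966, -1.438]
force: [-0.1, 0.7, 2.2]
grip_width: 0.0479
grasp_force: 30.0
```

Call:
send_rows:
  steps:
    - {"translation":[0.08,0,0.06],"delta_rot":[0,0,0],"hand":4.0}
    - {"translation":[0,0,0],"delta_rot":[0,0,0],"hand":6.5}
    - {"translation":[0,0,0],"delta_rot":[0,0,0],"hand":9.1}
    - {"translation":[0,0,0],"delta_rot":[0,0,0],"hand":9.1}
    - {"translation":[0,0,0],"delta_rot":[0,0,0],"hand":9.1}

```text
time: 9.98
tool_pos: [0.4655, -0.0944, 0.0565]
eef_rot: [-3.138, 0.965, -1.438]
force: [0.1, -0.1, 0.4]
grip_width: 0.0715
grasp_force: 0.0
```

Call:
send_rows:
  steps:
    - {"translation":[0,0,0],"delta_rot":[0,0,0],"hand":9.1}
    - {"translation":[0,0,0],"delta_rot":[0,0,0],"hand":9.1}

```text
time: 10.15
tool_pos: [0.4655, -0.0944, 0.0565]
eef_rot: [-3.138, 0.965, -1.438]
force: [-0.4, -0.5, 0.2]
grip_width: 0.0849
grasp_force: 0.0
```

Call:
send_rows:
  steps:
    - {"translation":[0,0,-3],"delta_rot":[0,0,0],"hand":9.1}
    - {"translation":[0,0,-4],"delta_rot":[0,0,0],"hand":9.1}
    - {"translation":[0,0,-4],"delta_rot":[0,0,0],"hand":9.1}
    - {"translation":[-2,0,-2],"delta_rot":[0,0,0],"hand":9.1}
    - {"translation":[-2,0,-2],"delta_rot":[0,0,0],"hand":9.1}

```text
time: 10.57
tool_pos: [0.4784, -0.1956, 0.1759]
eef_rot: [-3.138, 0.964, -1.439]
force: [-0.7, 0.1, -0.5]
grip_width: 0.0909
grasp_force: 0.0
```

```bash
python3 - <<'E'
from plan import *
im=imaging.capture("scene"); cv2.imwrite("pics/s6.png",im[:,:,::-1])
for c in ("scene","top"):
    imaging.capture(c)
    for n in("mill_grip","ring_grip"): print(c,n,[(d["centre"],round(d["p"],2)) for d in imaging.place_of(c,n)][:2])
s=readout.state(); R0=R.from_euler('xyz',s['eef_rot']); q=s['joint_positions']; print(q.round(3),s['tool_pos'])
Rt=R.from_euler('xyz',[np.pi,0,2.61]); qb,eb=ik(np.array([.466,-.101,.19]),Rt,[-.26,.1,2.2,0,.9,-1.3]); print(qb.round(3),eb)
n=30; prev=(s['tool_pos'],R0)
for i in range(1,n+1):
    p,A=fk(q+(qb-q)*i/n,P); r=rows(p,A,n=1,start=prev)[0]; prev=(p,A); print(i,r[0],r[1],p.round(3) if i%3==0 else '')
E
```

```text
scene mill_grip [([0.4723, -0.1033, 0.0694], 0.61)]
scene ring_grip [([0.4642, -0.1049, 0.1084], 0.94), ([0.4711, -0.1014, 0.0701], 0.58)]
top mill_grip [([0.4639, -0.1022, 0.0688], 0.57)]
top ring_grip [([0.4648, -0.1027, 0.1088], 0.92)]
[-0.72   0.516  1.876  0.575  1.575  2.036] [ 0.47779078 -0.19346259  0.17391314]
[-0.262  0.055  2.19  -0.     0.897 -1.302] 6.746206258659658e-13
1 [-0.16, 0.06, 0.38] [-0.019, 0.031, -0.123] 
2 [-0.24, 0.05, 0.49] [-0.022, 0.029, -0.124] 
3 [-0.25, 0.02, 0.46] [-0.025, 0.027, -0.124] [ 0.474 -0.18   0.171]
4 [-0.25, -0.02, 0.43] [-0.027, 0.024, -0.125] 
5 [-0.25, -0.06, 0.4] [-0.03, 0.021, -0.126] 
6 [-0.24, -0.09, 0.36] [-0.031, 0.018, -0.127] [ 0.469 -0.166  0.169]
7 [-0.23, -0.13, 0.33] [-0.033, 0.015, -0.127] 
8 [-0.21, -0.16, 0.3] [-0.034, 0.011, -0.128] 
9 [-0.18, -0.19, 0.27] [-0.035, 0.008, -0.129] [ 0.465 -0.155  0.167]
10 [-0.15, -0.21, 0.24] [-0.035, 0.004, -0.129] 
11 [-0.11, -0.23, 0.21] [-0.035, 0.001, -0.13] 
12 [-0.08, -0.24, 0.18] [-0.035, -0.003, -0.13] [ 0.461 -0.146  0.167]
13 [-0.03, -0.25, 0.15] [-0.034, -0.006, -0.131] 
14 
[... 253 characters left out ...]
0.134] [ 0.458 -0.13   0.169]
19 [0.19, -0.15, -0.01] [-0.024, -0.023, -0.134] 
20 [0.22, -0.12, -0.03] [-0.022, -0.025, -0.135] 
21 [0.24, -0.08, -0.06] [-0.02, -0.026, -0.135] [ 0.458 -0.124  0.172]
22 [0.25, -0.03, -0.08] [-0.017, -0.028, -0.136] 
23 [0.26, 0.02, -0.11] [-0.014, -0.029, -0.136] 
24 [0.26, 0.06, -0.13] [-0.011, -0.03, -0.136] [ 0.46  -0.117  0.177]
25 [0.25, 0.11, -0.15] [-0.009, -0.031, -0.137] 
26 [0.23, 0.16, -0.17] [-0.006, -0.031, -0.137] 
27 [0.2, 0.2, -0.19] [-0.003, -0.032, -0.137] [ 0.462 -0.109  0.183]
28 [0.17, 0.25, -0.21] [0.0, -0.032, -0.138] 
29 [0.13, 0.28, -0.23] [0.003, -0.031, -0.138] 
30 [0.08, 0.31, -0.25] [0.006, -0.031, -0.138] [ 0.466 -0.101  0.19 ]
```

```bash
python3 - <<'E'
from plan import *
s=readout.state(); R0=R.from_euler('xyz',s['eef_rot']); q=s['joint_positions']
Rt=R.from_euler('xyz',[np.pi,0,1.5]); qb,eb=ik(np.array([.4645,-.1025,.19]),Rt,[-.26,.1,2.2,0,.9,-.2]); print(qb.round(3),eb)
n=20; prev=(s['tool_pos'],R0)
for i in range(1,n+1):
    p,A=fk(q+(qb-q)*i/n,P); r=rows(p,A,n=1,start=prev)[0]; prev=(p,A); print(i,r[0],r[1],p.round(3) if i%3==0 else '')
im=cv2.imread("pics/s6.png")[180:340,270:440]; cv2.imwrite("pics/c6.png",cv2.resize(im,(638,600),interpolation=2))
E
```

```text
[-0.266  0.053  2.192 -0.     0.897 -0.195] 1.094495482653762e-12
1 [-0.27, 0.11, 0.62] [-0.029, 0.047, -0.129] 
2 [-0.36, 0.08, 0.7] [-0.033, 0.044, -0.131] 
3 [-0.38, 0.03, 0.63] [-0.037, 0.04, -0.132] [ 0.471 -0.173  0.17 ]
4 [-0.38, -0.04, 0.56] [-0.04, 0.036, -0.134] 
5 [-0.37, -0.1, 0.49] [-0.043, 0.032, -0.136] 
6 [-0.35, -0.16, 0.42] [-0.045, 0.028, -0.137] [ 0.464 -0.156  0.167]
7 [-0.31, -0.22, 0.35] [-0.047, 0.023, -0.139] 
8 [-0.27, -0.27, 0.29] [-0.049, 0.019, -0.14] 
9 [-0.21, -0.31, 0.22] [-0.05, 0.014, -0.141] [ 0.459 -0.142  0.167]
10 [-0.15, -0.34, 0.16] [-0.05, 0.009, -0.142] 
11 [-0.07, -0.36, 0.1] [-0.05, 0.005, -0.144] 
12 [0.0, -0.36, 0.04] [-0.05, 0.001, -0.145] [ 0.457 -0.131  0.169]
13 [0.08, -0.36, -0.02] [-0.05, -0.004, -0.146] 
14 [0.16, -0.33, -0.08] [-0.049, -0.008, -0.147] 
15 [0.23, -0.29, -0.13] [-0.047, -0.012, -0.148] [ 0.458 -0.121  0.175]
16 [0.3, -0.24, -0.18] [-0.046, -0.016, -0.149] 
17 [0.36, -0.18, -0.23] [-0.044, -0.019, -0.15] 
18 [0.41, -0.1, -0.28] [-0.042, -0.023, -0.15] [ 0.461 -0.111  0.183]
19 [0.44, -0.02, -0.32] [-0.04, -0.026, -0.151] 
20 [0.46, 0.08, -0.37] [-0.037, -0.029, -0.152]
```

View pics/c6.png

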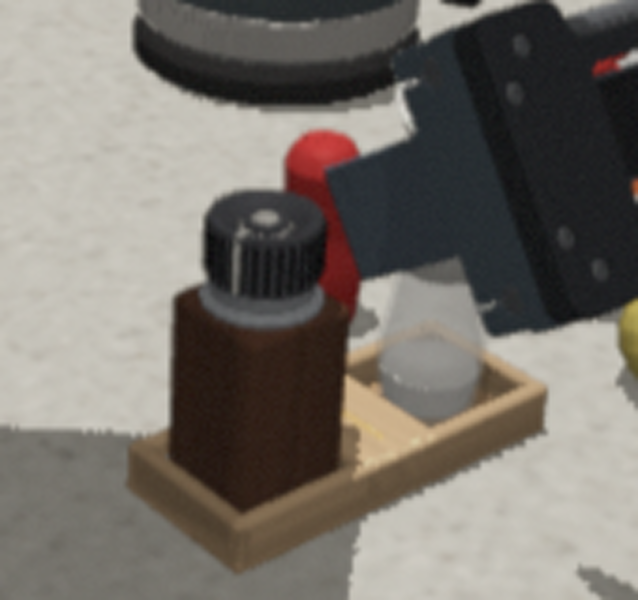

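The mill stands seated in the well; the ring's white line is at crop (237,260), and the shaker is undisturbed. Next I turn the tool vertical, clear of the mill.

```bash
python3 - <<'E'
from plan import *
s=readout.state(); Rt=R.from_euler('xyz',[np.pi,0,1.5])
r=rows(s['tool_pos'],Rt); print(len(r),r[0])
for x in rows([.4645,-.1025,.19],Rt,start=(s['tool_pos'],Rt)): print(x)
E
```

```text
24 ([0.0, 0.0, 0.0], [-0.057, 0.006, -0.109])
([2.99, -0.66, -0.54], [0.0, 0.0, 0.0])
([2.99, -0.66, -0.54], [0.0, 0.0, 0.0])
([2.99, -0.66, -0.54], [0.0, 0.0, 0.0])
```

Call:
send_rows:
  steps:
    - {"translation":[0,0,0],"delta_rot":[-0.057,0.006,-0.109],"hand":7.5}
    - {"translation":[0,0,0],"delta_rot":[-0.057,0.006,-0.109],"hand":7.5}
    - {"translation":[0,0,0],"delta_rot":[-0.057,0.006,-0.109],"hand":7.5}
    - {"translation":[0,0,0],"delta_rot":[-0.057,0.006,-0.109],"hand":7.5}
    - {"translation":[0,0,0],"delta_rot":[-0.057,0.006,-0.109],"hand":7.5}

```text
time: 11.33
tool_pos: [0.478, -0.1938, 0.1738]
eef_rot: [-2.747, 0.817, -0.578]
force: [-0.5, -0.1, -0.5]
grip_width: 0.0752
grasp_force: 0.0
```

Call:
send_rows:
  steps:
    - {"translation":[0,0,0],"delta_rot":[-0.057,0.006,-0.109],"hand":7.5}
    - {"translation":[0,0,0],"delta_rot":[-0.057,0.006,-0.109],"hand":7.5}
    - {"translation":[0,0,0],"delta_rot":[-0.057,0.006,-0.109],"hand":7.5}
    - {"translation":[0,0,0],"delta_rot":[-0.057,0.006,-0.109],"hand":7.5}
    - {"translation":[0,0,0],"delta_rot":[-0.057,0.006,-0.109],"hand":7.5}

```text
time: 11.75
tool_pos: [0.478, -0.1937, 0.1738]
eef_rot: [-2.641, 0.545, 0.038]
force: [-0.0, -0.3, 0.3]
grip_width: 0.075
grasp_force: 0.0
```

Call:
send_rows:
  steps:
    - {"translation":[0,0,0],"delta_rot":[-0.057,0.006,-0.109],"hand":7.5}
    - {"translation":[0,0,0],"delta_rot":[-0.057,0.006,-0.109],"hand":7.5}
    - {"translation":[0,0,0],"delta_rot":[-0.057,0.006,-0.109],"hand":7.5}
    - {"translation":[0,0,0],"delta_rot":[-0.057,0.006,-0.109],"hand":7.5}
    - {"translation":[0,0,0],"delta_rot":[-0.057,0.006,-0.109],"hand":7.5}

```text
time: 12.17
tool_pos: [0.4781, -0.1936, 0.1739]
eef_rot: [-2.724, 0.27, 0.553]
force: [-0.2, -0.5, -0.4]
grip_width: 0.0752
grasp_force: 0.0
```

Call:
send_rows:
  steps:
    - {"translation":[0,0,0],"delta_rot":[-0.057,0.006,-0.109],"hand":7.5}
    - {"translation":[0,0,0],"delta_rot":[-0.057,0.006,-0.109],"hand":7.5}
    - {"translation":[0,0,0],"delta_rot":[-0.057,0.006,-0.109],"hand":7.5}
    - {"translation":[0,0,0],"delta_rot":[-0.057,0.006,-0.109],"hand":7.5}
    - {"translation":[0,0,0],"delta_rot":[-0.057,0.006,-0.109],"hand":7.5}

```text
time: 12.58
tool_pos: [0.478, -0.1935, 0.1739]
eef_rot: [-2.927, 0.069, 1.067]
force: [-0.4, -1.0, -0.3]
grip_width: 0.0748
grasp_force: 0.0
```

Call:
send_rows:
  steps:
    - {"translation":[0,0,0],"delta_rot":[-0.057,0.006,-0.109],"hand":7.5}
    - {"translation":[0,0,0],"delta_rot":[-0.057,0.006,-0.109],"hand":7.5}
    - {"translation":[0,0,0],"delta_rot":[-0.057,0.006,-0.109],"hand":7.5}
    - {"translation":[0,0,0],"delta_rot":[-0.057,0.006,-0.109],"hand":7.5}
    - {"translation":[0,0,0],"delta_rot":[0,0,0],"hand":7.5}

```text
time: 13.0
tool_pos: [0.4767, -0.1934, 0.1739]
eef_rot: [3.139, -0.002, 1.497]
force: [-0.3, 0.3, 0.3]
grip_width: 0.075
grasp_force: 0.0
```

```bash
python3 - <<'E'
from plan import *
s=readout.state(); print(s['joint_positions'].round(3)); Rt=R.from_euler('xyz',[np.pi,0,1.5])
r=rows([.4645,-.1025,.19],Rt,n=3)
for x in r: print(x)
E
```

```text
[-0.432  0.143  2.128  0.004  0.87  -0.36 ]
([2.99, -0.63, -0.53], [0.001, -0.001, -0.001])
([2.99, -0.62, -0.53], [0.001, -0.001, -0.001])
([2.99, -0.62, -0.54], [0.001, -0.001, -0.001])
```

Call:
send_rows:
  steps:
    - {"translation":[2.99,-0.58,-0.53],"delta_rot":[0.001,-0.001,-0.001],"hand":7.5}
    - {"translation":[2.99,-0.58,-0.53],"delta_rot":[0.001,-0.001,-0.001],"hand":7.5}
    - {"translation":[2.99,-0.58,-0.54],"delta_rot":[0.001,-0.001,-0.001],"hand":7.5}
    - {"translation":[0,0,0],"delta_rot":[0,0,0],"hand":7.5}

```text
time: 13.33
tool_pos: [0.4673, -0.1, 0.1909]
eef_rot: [-3.138, 0.001, 1.491]
force: [0.6, 0.2, -0.2]
grip_width: 0.0746
grasp_force: 0.0
```

```bash
python3 - <<'E'
from plan import *
Rt=R.from_euler('xyz',[np.pi,0,1.5]); s=readout.state(); print(s['tool_pos'],s['ft_torque'])
for x in rows([.4658,-.1025,.0957],Rt,n=5): print(x)
E
```

```text
[ 0.46726083 -0.10002972  0.19094471] [-0.03674139 -0.11839552  0.03385459]
([-0.05, -0.02, 1.91], [-0.001, 0.0, -0.002])
([-0.05, -0.02, 1.91], [-0.001, 0.0, -0.002])
([-0.05, -0.02, 1.9], [-0.001, 0.0, -0.002])
([-0.05, -0.02, 1.9], [-0.001, 0.0, -0.002])
([-0.05, -0.02, 1.9], [-0.001, 0.0, -0.002])
```

Call:
send_rows:
  force: 15
  steps:
    - {"translation":[-0.05,-0.02,1.91],"delta_rot":[-0.001,0,-0.002],"hand":7.5}
    - {"translation":[-0.05,-0.02,1.91],"delta_rot":[-0.001,0,-0.002],"hand":7.5}
    - {"translation":[-0.05,-0.02,1.9],"delta_rot":[-0.001,0,-0.002],"hand":7.5}
    - {"translation":[-0.05,-0.02,1.9],"delta_rot":[-0.001,0,-0.002],"hand":7.5}
    - {"translation":[-0.05,-0.02,1.9],"delta_rot":[-0.001,0,-0.002],"hand":7.5}

```text
time: 13.75
tool_pos: [0.4667, -0.106, 0.0943]
eef_rot: [3.14, 0.002, 1.5]
force: [0.2, -0.4, 0.1]
grip_width: 0.0748
grasp_force: 0.0
```

Call:
send_rows:
  steps:
    - {"translation":[0,0,0],"delta_rot":[0,0,0],"hand":3.5}
    - {"translation":[0,0,0],"delta_rot":[0,0,0],"hand":3.5}
    - {"translation":[0,0,0],"delta_rot":[0,0,0],"hand":3.5}
    - {"translation":[0,0,0],"delta_rot":[0,0,0],"hand":3.5}
    - {"translation":[0,0,0],"delta_rot":[0,0,0],"hand":3.5}

```text
time: 14.17
tool_pos: [0.4675, -0.1061, 0.0967]
eef_rot: [3.137, 0.002, 1.503]
force: [-0.1, -0.7, -0.1]
grip_width: 0.0446
grasp_force: 0.0
```

Call:
send_rows:
  steps:
    - {"translation":[0,0,0],"delta_rot":[0,0,0],"hand":3.5}
    - {"translation":[0,0,0],"delta_rot":[0,0,0],"hand":3.5}

```text
time: 14.33
tool_pos: [0.4673, -0.1061, 0.0965]
eef_rot: [3.137, 0.002, 1.503]
force: [-3.1, 0.8, 7.4]
grip_width: 0.0416
grasp_force: 15.0
```

```bash
python3 - <<'E'
from plan import *
s=readout.state(); print(s['ft_torque'],s['force'],s['eef_rot'],s['joint_positions'].round(3))
E
```

```text
[ 0.0426569   0.3846504  -0.00991534] [-3.08036789  0.80101427  7.44636767] [3.13687496e+00 2.00394039e-03 1.50347967e+00] [-2.710e-01  2.230e-01  2.223e+00 -2.000e-03  6.910e-01 -2.030e-01]
```

Call:
send_rows:
  steps:
    - {"translation":[0,0,0],"delta_rot":[0,0,0],"hand":6}
    - {"translation":[0,0,0],"delta_rot":[0,0,0],"hand":6}
    - {"translation":[0.25,0,0],"delta_rot":[0,0,0],"hand":6}
    - {"translation":[0,0,0],"delta_rot":[0,0,0],"hand":6}

```text
time: 14.67
tool_pos: [0.4671, -0.1032, 0.0958]
eef_rot: [3.138, 0.002, 1.504]
force: [-0.4, 0.6, -0.7]
grip_width: 0.0601
grasp_force: 0.0
```

```bash
python3 - <<'E'
from plan import *
s=readout.state(); print(s['ft_torque'],s['force'],s['tool_pos'],s['eef_rot'],s['grip_width'])
for c in ("scene","top"):
    imaging.capture(c)
    print(c,[(d["centre"],round(d["p"],2)) for d in imaging.place_of(c,"ring_grip")][:2])
im=imaging.capture("scene")[180:340,270:440]; cv2.imwrite("pics/c7.png",cv2.resize(im[:,:,::-1],(638,600),interpolation=2))
E
```

```text
[-0.0215809  -0.02822959 -0.03019983] [-0.35921023  0.59681882 -0.73151299] [ 0.46706259 -0.10317438  0.09575385] [3.13774991e+00 1.70447635e-03 1.50362617e+00] 0.060069908421527325
scene [([0.4658, -0.1055, 0.1168], 0.67)]
top []
```

View pics/c7.png

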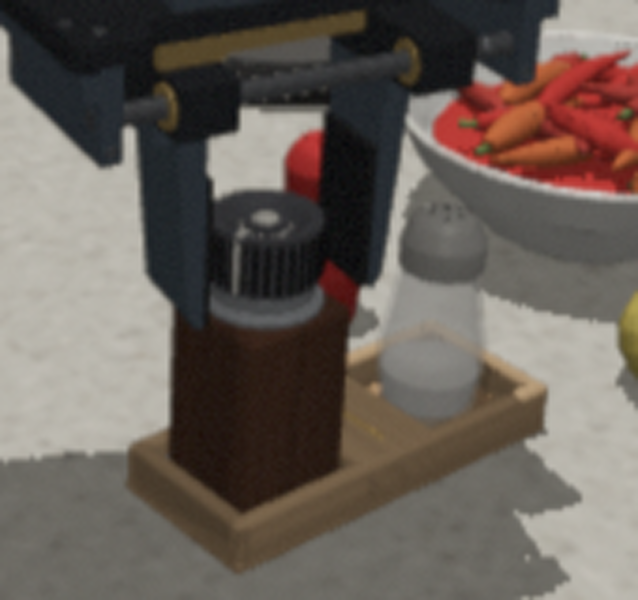

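The open fingers straddle the ring (crop 215..325), clear of the shaker and the mill body. Regripping.

Call:
send_rows:
  steps:
    - {"translation":[0,0,-0.1],"delta_rot":[0,0,0],"hand":3.5}
    - {"translation":[0,0,0],"delta_rot":[0,0,0],"hand":3.5}
    - {"translation":[0,0,0],"delta_rot":[0,0,0],"hand":3.5}
    - {"translation":[0,0,0],"delta_rot":[0,0,0],"hand":3.5}
    - {"translation":[0,0,0],"delta_rot":[0,0,0],"hand":3.5}

```text
time: 15.33
tool_pos: [0.467, -0.1034, 0.0968]
eef_rot: [3.138, 0.002, 1.504]
force: [-1.4, -0.8, 2.4]
grip_width: 0.0424
grasp_force: 15.0
```

```bash
cat > st.py <<'E'
from plan import *
s=readout.state(); yaw=s['eef_rot'][2]; print(round(s['time'],2),'T',s['ft_torque'].round(3),'F',s['force'].round(1),'yaw',round(yaw,4),'q6',s['joint_positions'][5].round(3),s['tool_pos'].round(4),'w',round(s['grip_width'],4),s['grasp_force'])
E
python3 st.py
```

```text
15.33 T [-0.048  0.14  -0.014] F [-1.4 -0.8  2.4] yaw 1.5037 q6 -0.198 [ 0.467  -0.1034  0.0968] w 0.0424 15.000192672014236
```

Call:
send_rows:
  steps:
    - {"translation":[0,0,0],"delta_rot":[0,0,0.08],"hand":3.5}
    - {"translation":[0,0,0],"delta_rot":[0,0,0.08],"hand":3.5}
    - {"translation":[0,0,0],"delta_rot":[0,0,0.08],"hand":3.5}

```text
time: 15.58
tool_pos: [0.467, -0.1034, 0.0967]
eef_rot: [3.138, 0.001, 1.26]
force: [-1.1, 1.1, 3.2]
grip_width: 0.0422
grasp_force: 15.0
```

```bash
python3 st.py
```

```text
15.58 T [ 0.042  0.388 -0.035] F [-1.1  1.1  3.2] yaw 1.2598 q6 0.046 [ 0.467  -0.1034  0.0967] w 0.0422 14.995214939117432
```

Call:
send_rows:
  steps:
    - {"translation":[0,0,0],"delta_rot":[0,0,0.08],"hand":3.5}
    - {"translation":[0,0,0],"delta_rot":[0,0,0.08],"hand":3.5}
    - {"translation":[0,0,0],"delta_rot":[0,0,0.08],"hand":3.5}

```text
time: 15.83
tool_pos: [0.4669, -0.1033, 0.0967]
eef_rot: [3.138, -0.0, 1.02]
force: [-2.1, 3.2, 4.5]
grip_width: 0.042
grasp_force: 15.0
```

```bash
python3 st.py
```

```text
15.83 T [ 0.422  0.41  -0.015] F [-2.1  3.2  4.5] yaw 1.0197 q6 0.286 [ 0.4669 -0.1033  0.0967] w 0.042 14.996181428432465
```

Call:
send_rows:
  steps:
    - {"translation":[0,0,0],"delta_rot":[0,0,0.08],"hand":3.5}
    - {"translation":[0,0,0],"delta_rot":[0,0,0.08],"hand":3.5}
    - {"translation":[0,0,0],"delta_rot":[0,0,0.08],"hand":3.5}

```text
time: 16.08
tool_pos: [0.4668, -0.1033, 0.0968]
eef_rot: [3.138, -0.001, 0.78]
force: [-2.2, 1.6, 5.3]
grip_width: 0.042
grasp_force: 15.0
```

```bash
python3 st.py
```

```text
16.08 T [0.298 0.498 0.003] F [-2.2  1.6  5.3] yaw 0.7797 q6 0.526 [ 0.4668 -0.1033  0.0968] w 0.042 14.9961519241333
```

Call:
send_rows:
  steps:
    - {"translation":[0,0,0],"delta_rot":[0,0,0.08],"hand":3.5}
    - {"translation":[0,0,0],"delta_rot":[0,0,0.08],"hand":3.5}
    - {"translation":[0,0,0],"delta_rot":[0,0,0.08],"hand":3.5}

```text
time: 16.33
tool_pos: [0.4668, -0.1032, 0.0968]
eef_rot: [3.139, -0.002, 0.54]
force: [-4.2, 3.7, 8.0]
grip_width: 0.042
grasp_force: 15.0
```

```bash
python3 st.py
```

```text
16.33 T [0.738 0.679 0.008] F [-4.2  3.7  8. ] yaw 0.5396 q6 0.766 [ 0.4668 -0.1032  0.0968] w 0.042 14.99146655201912
```

Call:
send_rows:
  steps:
    - {"translation":[0,0,0],"delta_rot":[0,0,0.08],"hand":3.5}
    - {"translation":[0,0,0],"delta_rot":[0,0,0.08],"hand":3.5}
    - {"translation":[0,0,0],"delta_rot":[0,0,0.08],"hand":3.5}
    - {"translation":[0,0,0],"delta_rot":[0,0,0.08],"hand":3.5}

```text
time: 16.67
tool_pos: [0.4669, -0.1032, 0.0968]
eef_rot: [3.139, -0.003, 0.22]
force: [-3.3, 3.2, 6.8]
grip_width: 0.0421
grasp_force: 15.0
```

```bash
python3 st.py; python3 - <<'E'
from plan import *
im=imaging.capture("scene")[200:300,300:400]; cv2.imwrite("pics/c8.png",cv2.resize(im[:,:,::-1],(600,600),interpolation=2))
E
```

```text
16.67 T [ 0.72   0.647 -0.036] F [-3.3  3.2  6.8] yaw 0.2197 q6 1.086 [ 0.4669 -0.1032  0.0968] w 0.0421 14.994039237499237
```

View pics/c8.png

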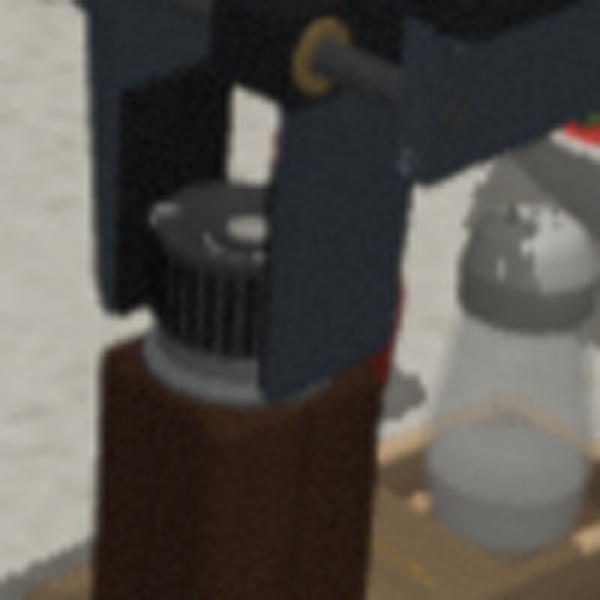

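The white line has moved from front-left to left-rear (crop 165,210), so the ring turns clockwise with the tool and no torque has built up. I continue in smaller steps, watching the vertical moment.

Call:
send_rows:
  steps:
    - {"translation":[0,0,0],"delta_rot":[0,0,0.06],"hand":3.5}
    - {"translation":[0,0,0],"delta_rot":[0,0,0.06],"hand":3.5}

```text
time: 16.88
tool_pos: [0.4669, -0.1032, 0.0968]
eef_rot: [3.14, -0.003, 0.101]
force: [-2.1, 1.6, 6.1]
grip_width: 0.0419
grasp_force: 15.0
```

```bash
python3 st.py
```

```text
16.88 T [ 0.571  0.544 -0.081] F [-2.1  1.6  6.1] yaw 0.1009 q6 1.205 [ 0.4669 -0.1032  0.0968] w 0.0419 15.010241568088531
```

Call:
send_rows:
  steps:
    - {"translation":[0,0,0],"delta_rot":[0,0,0.05],"hand":3.5}
    - {"translation":[0,0,0],"delta_rot":[0,0,0.05],"hand":3.5}

```text
time: 17.05
tool_pos: [0.4669, -0.1033, 0.0968]
eef_rot: [3.14, -0.003, 0.001]
force: [-2.5, 1.9, 6.3]
grip_width: 0.0421
grasp_force: 15.0
```

```bash
python3 st.py
```

```text
17.05 T [0.351 0.624 0.011] F [-2.5  1.9  6.3] yaw 0.0011 q6 1.305 [ 0.4669 -0.1033  0.0968] w 0.0421 14.995342344045639
```

Call:
send_rows:
  steps:
    - {"translation":[0,0,0],"delta_rot":[0,0,0.04],"hand":3.5}
    - {"translation":[0,0,0],"delta_rot":[0,0,0.04],"hand":3.5}

```text
time: 17.22
tool_pos: [0.4669, -0.1033, 0.0968]
eef_rot: [3.14, -0.003, -0.078]
force: [-2.3, 1.9, 6.5]
grip_width: 0.0421
grasp_force: 15.0
```

```bash
python3 st.py
```

```text
17.22 T [0.558 0.551 0.02 ] F [-2.3  1.9  6.5] yaw -0.0784 q6 1.384 [ 0.4669 -0.1033  0.0968] w 0.0421 14.996419697999954
```

Call:
send_rows:
  steps:
    - {"translation":[0,0,0],"delta_rot":[0,0,0.04],"hand":3.5}

```text
time: 17.3
tool_pos: [0.4669, -0.1033, 0.0969]
eef_rot: [3.14, -0.003, -0.118]
force: [-2.4, 3.2, 6.4]
grip_width: 0.0421
grasp_force: 15.0
```

```bash
python3 st.py
```

```text
17.3 T [0.671 0.579 0.071] F [-2.4  3.2  6.4] yaw -0.1183 q6 1.424 [ 0.4669 -0.1033  0.0969] w 0.0421 15.001548528671265
```

Call:
send_rows:
  steps:
    - {"translation":[0,0,0],"delta_rot":[0,0,0.04],"hand":3.5}

```text
time: 17.38
tool_pos: [0.4669, -0.1033, 0.0968]
eef_rot: [3.14, -0.003, -0.158]
force: [-3.2, 3.0, 6.6]
grip_width: 0.0417
grasp_force: 15.0
```

```bash
python3 st.py
```

```text
17.38 T [0.457 0.598 0.019] F [-3.2  3.   6.6] yaw -0.1583 q6 1.464 [ 0.4669 -0.1033  0.0968] w 0.0417 15.003614723682404
```

Call:
send_rows:
  steps:
    - {"translation":[0,0,0],"delta_rot":[0,0,0.04],"hand":3.5}

```text
time: 17.47
tool_pos: [0.4669, -0.1033, 0.0968]
eef_rot: [3.141, -0.003, -0.198]
force: [-3.3, 2.1, 7.4]
grip_width: 0.0421
grasp_force: 15.0
```

```bash
python3 st.py
```

```text
17.47 T [0.533 0.588 0.028] F [-3.3  2.1  7.4] yaw -0.1983 q6 1.504 [ 0.4669 -0.1033  0.0968] w 0.0421 15.002035349607468
```

Call:
send_rows:
  steps:
    - {"translation":[0,0,0],"delta_rot":[0,0,0.04],"hand":3.5}

```text
time: 17.55
tool_pos: [0.4669, -0.1033, 0.0968]
eef_rot: [3.141, -0.003, -0.238]
force: [-2.5, 2.8, 6.3]
grip_width: 0.0423
grasp_force: 15.0
```

```bash
python3 st.py
```

```text
17.55 T [ 0.601  0.623 -0.058] F [-2.5  2.8  6.3] yaw -0.2383 q6 1.544 [ 0.4669 -0.1033  0.0968] w 0.0423 14.999625384807587
```

Call:
send_rows:
  steps:
    - {"translation":[0,0,0],"delta_rot":[0,0,0.03],"hand":3.5}

```text
time: 17.63
tool_pos: [0.4669, -0.1033, 0.0969]
eef_rot: [3.141, -0.004, -0.269]
force: [-4.0, 3.9, 7.5]
grip_width: 0.0421
grasp_force: 15.0
```

```bash
python3 st.py
```

```text
17.63 T [0.624 0.752 0.027] F [-4.   3.9  7.5] yaw -0.2686 q6 1.574 [ 0.4669 -0.1033  0.0969] w 0.0421 14.992211312055588
```

Call:
send_rows:
  steps:
    - {"translation":[0,0,0],"delta_rot":[0,0,0.03],"hand":3.5}

```text
time: 17.72
tool_pos: [0.4669, -0.1032, 0.0968]
eef_rot: [3.141, -0.003, -0.298]
force: [-2.3, 2.8, 8.2]
grip_width: 0.042
grasp_force: 15.0
```

```bash
python3 st.py
```

```text
17.72 T [ 0.476  0.58  -0.016] F [-2.3  2.8  8.2] yaw -0.2979 q6 1.604 [ 0.4669 -0.1032  0.0968] w 0.042 15.001607090234756
```

Call:
send_rows:
  steps:
    - {"translation":[0,0,0],"delta_rot":[0,0,0.03],"hand":3.5}

```text
time: 17.8
tool_pos: [0.4669, -0.1033, 0.0969]
eef_rot: [3.141, -0.004, -0.328]
force: [-4.0, 2.8, 7.5]
grip_width: 0.0422
grasp_force: 15.0
```

```bash
python3 st.py
```

```text
17.8 T [ 0.679  0.649 -0.038] F [-4.   2.8  7.5] yaw -0.3279 q6 1.634 [ 0.4669 -0.1033  0.0969] w 0.0422 14.993902891874313
```

Call:
send_rows:
  steps:
    - {"translation":[0,0,0],"delta_rot":[0,0,0.03],"hand":3.5}

```text
time: 17.88
tool_pos: [0.4669, -0.1033, 0.0969]
eef_rot: [3.141, -0.004, -0.358]
force: [-2.9, 2.2, 7.9]
grip_width: 0.0419
grasp_force: 15.0
```

```bash
python3 st.py
```

```text
17.88 T [ 0.565  0.662 -0.029] F [-2.9  2.2  7.9] yaw -0.3579 q6 1.664 [ 0.4669 -0.1033  0.0969] w 0.0419 14.998669624328613
```

Call:
send_rows:
  steps:
    - {"translation":[0,0,0],"delta_rot":[0,0,0.03],"hand":3.5}

```text
time: 17.97
tool_pos: [0.4669, -0.1033, 0.0969]
eef_rot: [3.141, -0.004, -0.388]
force: [-2.7, 3.6, 6.9]
grip_width: 0.0419
grasp_force: 15.0
```

```bash
python3 st.py; python3 - <<'E'
from plan import *
im=imaging.capture("scene")[200:300,300:400]; cv2.imwrite("pics/c9.png",cv2.resize(im[:,:,::-1],(600,600),interpolation=2))
E
```

```text
17.97 T [ 0.722  0.676 -0.072] F [-2.7  3.6  6.9] yaw -0.3879 q6 1.694 [ 0.4669 -0.1033  0.0969] w 0.0419 14.998285621404648
```

Call:
send_rows:
  steps:
    - {"translation":[0,0,0],"delta_rot":[0,0,0.03],"hand":3.5}

```text
time: 18.1
tool_pos: [0.4669, -0.1032, 0.0969]
eef_rot: [3.141, -0.004, -0.416]
force: [-3.2, 2.7, 7.2]
grip_width: 0.0419
grasp_force: 15.0
```

```bash
python3 st.py
```

```text
18.1 T [ 0.538  0.668 -0.051] F [-3.2  2.7  7.2] yaw -0.4164 q6 1.722 [ 0.4669 -0.1032  0.0969] w 0.0419 14.999365210533142
```

Call:
send_rows:
  steps:
    - {"translation":[0,0,0],"delta_rot":[0,0,0.03],"hand":3.5}

```text
time: 18.18
tool_pos: [0.4669, -0.1032, 0.0969]
eef_rot: [3.142, -0.004, -0.448]
force: [-3.0, 3.0, 7.7]
grip_width: 0.0421
grasp_force: 15.0
```

```bash
python3 st.py
```

```text
18.18 T [0.602 0.648 0.016] F [-3.   3.   7.7] yaw -0.4478 q6 1.753 [ 0.4669 -0.1032  0.0969] w 0.0421 14.999913722276688
```

Call:
send_rows:
  steps:
    - {"translation":[0,0,0],"delta_rot":[0,0,0.03],"hand":3.5}

```text
time: 18.27
tool_pos: [0.4669, -0.1032, 0.0969]
eef_rot: [-3.142, -0.004, -0.478]
force: [-2.9, 3.7, 7.6]
grip_width: 0.0422
grasp_force: 15.0
```

```bash
python3 st.py
```

```text
18.27 T [0.87  0.452 0.098] F [-2.9  3.7  7.6] yaw -0.4779 q6 1.784 [ 0.4669 -0.1032  0.0969] w 0.0422 14.997024536132812
```

Call:
send_rows:
  steps:
    - {"translation":[0,0,0],"delta_rot":[0,0,0.02],"hand":3.5}

```text
time: 18.35
tool_pos: [0.4671, -0.1032, 0.0969]
eef_rot: [-3.141, -0.004, -0.498]
force: [-0.4, 5.9, 5.9]
grip_width: 0.0419
grasp_force: 15.0
```

```bash
cat > av.py <<'E'
from plan import *
T=[];Y=[]
for i in range(8):
    s=readout.state(); T.append(s['ft_torque'][2]); Y.append(s['eef_rot'][2]); imaging.capture("scene")
print(round(s['time'],2),'Tz mean',np.mean(T).round(4),'sd',np.std(T).round(3),'yaw',np.mean(Y).round(4))
E
python3 av.py
```

```text
18.7 Tz mean 0.1693 sd 0.05 yaw -0.497
```

Call:
send_rows:
  steps:
    - {"translation":[0,0,0],"delta_rot":[0,0,0.02],"hand":3.5}

```text
time: 18.83
tool_pos: [0.4673, -0.1031, 0.097]
eef_rot: [-3.141, -0.004, -0.516]
force: [0.6, 6.5, 6.8]
grip_width: 0.042
grasp_force: 15.0
```

```bash
python3 av.py
```

```text
19.18 Tz mean 0.2739 sd 0.052 yaw -0.5166
```

The moment climbs steadily (0.02, 0.10, 0.17, 0.27 N m) at about 5 N m/rad. That is the burr stop, touching near yaw −0.455. Now back off three clicks, 1.257 rad anticlockwise, to about yaw 0.80 plus any play.

Call:
send_rows:
  steps:
    - {"translation":[0,0,0],"delta_rot":[0,0,-0.08],"hand":3.5}
    - {"translation":[0,0,0],"delta_rot":[0,0,-0.08],"hand":3.5}
    - {"translation":[0,0,0],"delta_rot":[0,0,-0.08],"hand":3.5}
    - {"translation":[0,0,0],"delta_rot":[0,0,-0.08],"hand":3.5}
    - {"translation":[0,0,0],"delta_rot":[0,0,-0.08],"hand":3.5}

```text
time: 19.65
tool_pos: [0.467, -0.1033, 0.0968]
eef_rot: [3.14, -0.004, -0.112]
force: [-1.6, 3.1, 5.9]
grip_width: 0.0419
grasp_force: 15.0
```

Call:
send_rows:
  steps:
    - {"translation":[0,0,0],"delta_rot":[0,0,-0.08],"hand":3.5}
    - {"translation":[0,0,0],"delta_rot":[0,0,-0.08],"hand":3.5}
    - {"translation":[0,0,0],"delta_rot":[0,0,-0.08],"hand":3.5}
    - {"translation":[0,0,0],"delta_rot":[0,0,-0.08],"hand":3.5}
    - {"translation":[0,0,0],"delta_rot":[0,0,-0.08],"hand":3.5}

```text
time: 20.07
tool_pos: [0.4669, -0.1034, 0.0968]
eef_rot: [3.139, -0.003, 0.288]
force: [-2.1, 1.2, 5.1]
grip_width: 0.0421
grasp_force: 15.0
```

Call:
send_rows:
  steps:
    - {"translation":[0,0,0],"delta_rot":[0,0,-0.08],"hand":3.5}
    - {"translation":[0,0,0],"delta_rot":[0,0,-0.08],"hand":3.5}
    - {"translation":[0,0,0],"delta_rot":[0,0,-0.08],"hand":3.5}
    - {"translation":[0,0,0],"delta_rot":[0,0,-0.08],"hand":3.5}
    - {"translation":[0,0,0],"delta_rot":[0,0,0],"hand":3.5}

```text
time: 20.48
tool_pos: [0.4671, -0.1035, 0.0968]
eef_rot: [3.138, -0.002, 0.608]
force: [-1.2, -0.9, 3.0]
grip_width: 0.042
grasp_force: 15.0
```

```bash
python3 av.py
```

```text
20.83 Tz mean 0.0144 sd 0.036 yaw 0.6025
```

Call:
send_rows:
  steps:
    - {"translation":[0,0,0],"delta_rot":[0,0,-0.06],"hand":3.5}
    - {"translation":[0,0,0],"delta_rot":[0,0,0],"hand":3.5}

```text
time: 21.05
tool_pos: [0.4672, -0.1035, 0.0968]
eef_rot: [3.138, -0.002, 0.666]
force: [-1.6, -1.0, 4.1]
grip_width: 0.0415
grasp_force: 15.0
```

```bash
python3 av.py
```

```text
21.4 Tz mean 0.0139 sd 0.038 yaw 0.6628
```

Call:
send_rows:
  steps:
    - {"translation":[0,0,0],"delta_rot":[0,0,-0.06],"hand":3.5}
    - {"translation":[0,0,0],"delta_rot":[0,0,0],"hand":3.5}

```text
time: 21.62
tool_pos: [0.4671, -0.1034, 0.0967]
eef_rot: [3.138, -0.001, 0.726]
force: [-1.8, -1.3, 5.0]
grip_width: 0.0422
grasp_force: 15.0
```

```bash
python3 av.py
```

```text
21.97 Tz mean 0.0531 sd 0.033 yaw 0.7222
```

Call:
send_rows:
  steps:
    - {"translation":[0,0,0],"delta_rot":[0,0,-0.06],"hand":3.5}
    - {"translation":[0,0,0],"delta_rot":[0,0,0],"hand":3.5}

```text
time: 22.18
tool_pos: [0.4671, -0.1034, 0.0967]
eef_rot: [3.137, -0.001, 0.785]
force: [-1.8, -1.5, 4.5]
grip_width: 0.0422
grasp_force: 15.0
```

```bash
python3 av.py; python3 st.py
```

```text
22.53 Tz mean 0.0222 sd 0.04 yaw 0.7819
22.58 T [-0.329  0.275 -0.005] F [-1.  -1.9  4.9] yaw 0.782 q6 0.524 [ 0.4671 -0.1035  0.0967] w 0.0423 15.000696927309036
```

Call:
send_rows:
  steps:
    - {"translation":[0,0,0],"delta_rot":[0,0,-0.04],"hand":3.5}
    - {"translation":[0,0,0],"delta_rot":[0,0,0],"hand":3.5}

```text
time: 22.75
tool_pos: [0.4672, -0.1035, 0.0967]
eef_rot: [3.137, -0.001, 0.824]
force: [-1.8, -1.5, 3.8]
grip_width: 0.0423
grasp_force: 15.0
```

```bash
python3 av.py; python3 av.py
```

```text
23.1 Tz mean -0.0315 sd 0.026 yaw 0.8225
23.5 Tz mean -0.0186 sd 0.014 yaw 0.8235
```

Call:
send_rows:
  steps:
    - {"translation":[0,0,0],"delta_rot":[0,0,-0.05],"hand":3.5}
    - {"translation":[0,0,0],"delta_rot":[0,0,0],"hand":3.5}

```text
time: 23.72
tool_pos: [0.4671, -0.1034, 0.0967]
eef_rot: [3.137, -0.001, 0.876]
force: [1.8, -1.9, 2.9]
grip_width: 0.0421
grasp_force: 15.0
```

```bash
python3 av.py; python3 av.py
```

```text
24.07 Tz mean -0.0542 sd 0.017 yaw 0.8731
24.47 Tz mean -0.0575 sd 0.021 yaw 0.8735
```

The moment crosses zero near yaw 0.80, which is the third detent exactly as predicted. I return there, release and rise.

Call:
send_rows:
  steps:
    - {"translation":[0,0,0],"delta_rot":[0,0,0.068],"hand":3.5}
    - {"translation":[0,0,0],"delta_rot":[0,0,0],"hand":3.5}

```text
time: 24.68
tool_pos: [0.4671, -0.1034, 0.0967]
eef_rot: [3.138, -0.001, 0.803]
force: [0.7, 0.3, 4.9]
grip_width: 0.0422
grasp_force: 15.0
```

```bash
python3 av.py
```

```text
25.03 Tz mean -0.019 sd 0.041 yaw 0.8065
```

Call:
send_rows:
  steps:
    - {"translation":[0,0,0],"delta_rot":[0,0,0],"hand":4.6}
    - {"translation":[0,0,0],"delta_rot":[0,0,0],"hand":5.5}
    - {"translation":[0,0,0],"delta_rot":[0,0,0],"hand":7.0}
    - {"translation":[0,0,0],"delta_rot":[0,0,0],"hand":7.0}
    - {"translation":[0,0,0],"delta_rot":[0,0,0],"hand":7.0}

```text
time: 25.5
tool_pos: [0.4668, -0.1034, 0.0966]
eef_rot: [3.138, -0.001, 0.806]
force: [-0.1, -0.6, 0.1]
grip_width: 0.0693
grasp_force: 0.0
```

Call:
send_rows:
  steps:
    - {"translation":[0,0,-2],"delta_rot":[0,0,0],"hand":7.0}
    - {"translation":[0,0,-4],"delta_rot":[0,0,0],"hand":7.0}
    - {"translation":[0,0,-4],"delta_rot":[0,0,0],"hand":7.0}
    - {"translation":[0,0,-4],"delta_rot":[0,0,0],"hand":7.0}
    - {"translation":[0,0,-3],"delta_rot":[0,0,0],"hand":7.0}

```text
time: 25.92
tool_pos: [0.4667, -0.1032, 0.2699]
eef_rot: [3.136, -0.002, 0.806]
force: [1.3, -0.7, 0.1]
grip_width: 0.0701
grasp_force: 0.0
```

```bash
python3 - <<'E'
from plan import *
for c in ("scene","top"):
    im=imaging.capture(c); cv2.imwrite(f"pics/{c}f.png",im[:,:,::-1])
    for n in("mill_grip","ring_grip","salt_shaker"): print(c,n,[(d["centre"],round(d["p"],2)) for d in imaging.place_of(c,n)][:2])
# white line on ring: bright pixels in the ring's band, scene view; print azimuth of brightness round ring (lit side)
im=cv2.cvtColor(cv2.imread("pics/scenef.png"),cv2.COLOR_BGR2GRAY).astype(float)
m=np.array(imaging.camera_model("scene")['origin']); c=np.array([.466,-.103,.112]); v=np.arctan2(*(m-c)[[1,0]])
for a in np.arange(-80,81,8):
    t=v+np.radians(a); val=[cv2.getRectSubPix(im.astype(np.float32),(1,1),tuple(map(float,proj("scene",[c[0]+.022*np.cos(t),c[1]+.022*np.sin(t),z]))))[0,0] for z in np.linspace(.104,.120,6)]
    print(a,round(np.degrees(t)),np.median(val).round(0),end=' | ')
E
python3 st.py
```

```text
scene mill_grip [([0.4704, -0.1031, 0.0709], 0.79), ([0.4685, -0.1055, 0.1126], 0.51)]
scene ring_grip [([0.4672, -0.1055, 0.1105], 0.68)]
scene salt_shaker [([0.5636, 0.0034, 0.0019], 0.97), ([0.5641, -0.0887, 0.005], 0.83)]
top mill_grip []
top ring_grip []
top salt_shaker [([0.5632, 0.0071, 0.0012], 0.96), ([0.556, -0.0874, 0.0068], 0.88)]
-80 -204 174.0 | -72 -196 175.0 | -64 -188 170.0 | -56 -180 112.0 | -48 -172 75.0 | -40 -164 23.0 | -32 -156 21.0 | -24 -148 17.0 | -16 -140 19.0 | -8 -132 28.0 | 0 -124 25.0 | 8 -116 20.0 | 16 -108 28.0 | 24 -100 29.0 | 32 -92 19.0 | 40 -84 25.0 | 48 -76 23.0 | 56 -68 20.0 | 64 -60 17.0 | 72 -52 15.0 | 80 -44 13.0 | 26.32 T [-0.012 -0.01   0.017] F [ 0.4 -0.5  0.9] yaw 0.8058 q6 0.5 [ 0.4657 -0.1029  0.2653] w 0.0698 0.0
```

```bash
python3 - <<'E'
import cv2,numpy as np
for f in("s6","scenef"):
    g=cv2.cvtColor(cv2.imread(f"pics/{f}.png"),cv2.COLOR_BGR2GRAY); print(f); print(*[str(list(g[r,320:362])) .replace('np.uint8','') for r in (244,248,252)],sep='\n')
E
```

```text
s6
[(196), (196), (193), (163), (84), (26), (18), (18), (24), (21), (39), (39), (78), (77), (60), (49), (49), (47), (47), (52), (52), (52), (52), (53), (54), (52), (51), (48), (50), (47), (40), (39), (33), (26), (20), (22), (21), (43), (47), (49), (48), (48)]
[(194), (193), (191), (161), (81), (27), (16), (24), (20), (24), (30), (46), (103), (94), (45), (28), (40), (25), (22), (41), (32), (24), (31), (37), (21), (23), (39), (27), (23), (35), (23), (29), (24), (23), (16), (15), (27), (48), (51), (54), (53), (50)]
[(199), (201), (200), (187), (131), (59), (24), (24), (20), (20), (30), (47), (102), (90), (44), (29), (39), (22), (25), (40), (28), (18), (37), (38), (25), (26), (31), (19), (28), (27), (23), (30), (25), (18), (13), (24), (38), (51), (53), (53), (52), (51)]
scenef
[(175), (176), (175), (171), (110), (72), (45), (23), (17), (21), (29), (22), (26), (33), (35), (37), (37), (40), (41), (39), (39), (41), (41), (40), (43), (41), (40), (41), (41), (39), (33), (32), (29), (18), (21), (17), (14), (24), (40), (39), (42), (39)]
[(173), (173), (173), (168), (103), (85), (43), (19), (13), (22), (22), (14), (24), (20), (15), (30), (25), (17), (27), (31), (17), (20), (33), (23), (14), (28), (24), (13), (24), (25), (15), (29), (14), (17), (15), (10), (19), (34), (38), (43), (44), (44)]
[(180), (181), (180), (177), (158), (109), (46), (21), (15), (24), (17), (11), (29), (22), (16), (29), (26), (14), (23), (28), (20), (26), (34), (21), (21), (31), (23), (10), (30), (19), (15), (28), (21), (21), (11), (11), (22), (36), (41), (44), (42), (42)]
```

The ring line moved about 40° clockwise overall, matching the tool's net turn (0.70 rad). The mill is standing in its well and the shaker is in place, so I hand in.

```bash
python3 -c "
from bench import workorder; print(workorder.job_done())"
```

```text
the job is handed in; nothing more can be done
None
```

The job is handed in at about 26 s of the 67 s allowed: the mill stands ring up in its well, its ring turned clockwise to a light burr contact (about 0.27 N m) and backed off three clicks (torque and ring line agree), with the salt shaker in the other well and the red shaker left alone.

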